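Size the plastic rods in the ring gauge and lay them on the rest

TASK

Size the white rods one after another, longest first: hold each by its square end and push its round nose through the gauge's row of shrinking rings until a ring stops it. Draw it out again and lay it level in both V notches of its station on the rest, pointing away from you or towards you, roughly centred over the two rails: the leftmost station is for a rod stopped by the second ring, the next for the third ring, then the fourth, and the rightmost for the fifth. There may be three or four rods; leave the sample cups where they stand.

Things in the scene. Friction and masses are not known exactly. Their poses are not given: they have to be found in the camera images.
- gauge: Ring gauge, fixed: five upright aluminium rings (6 mm thick, 44 mm outside) on 20 mm wide posts on a grey base 118 x 76 x 12 mm, on one level axis 110 mm above the worktop, front faces 18 mm apart. Bores from the robot's side: 29, 24, 19, 14, 9 mm. Ring 2 stops a 26 mm rod, ring 3 a 21, ring 4 a 16, ring 5 an 11 mm rod. Origin on the worktop under the front face of ring 1; yaw within 0.2.
- gauge_mouth (a point): Centre of the bore of ring 1 at its front face, 110 mm above the worktop; x axis along the row of rings, away from the robot (the way a rod is pushed in), z up. The front face of ring k is at x = 18*(k-1) mm.
- rest: Rod rest, fixed: grey base 94 (x) x 226 (y) x 10 mm with two narrow notched aluminium rails, 6 mm thick, 54 mm apart (centres at x = -27 and +27 mm), each with four upward V notches 54 mm apart in y. Origin under the centre on the worktop, x away from the robot, y to the left, z up; yaw within about 0.2 rad.
- rest_v1 (a point): Station 1 of the rest counted from the left as the robot sees it (for the rod stopped by ring 2): point half-way between its two V notches, at the bottom of the V, 75 mm above the worktop. The V is a right angle, its sides 22 mm long, open upward; a rod in it lies along x with its axis 0.71 x its diameter above this point. Axes as the rest's.
- rest_v2 (a point): Station 2 of the rest counted from the left as the robot sees it (for the rod stopped by ring 3): point half-way between its two V notches, at the bottom of the V, 75 mm above the worktop. The V is a right angle, its sides 22 mm long, open upward; a rod in it lies along x with its axis 0.71 x its diameter above this point. Axes as the rest's.
- rest_v3 (a point): Station 3 of the rest counted from the left as the robot sees it (for the rod stopped by ring 4): point half-way between its two V notches, at the bottom of the V, 75 mm above the worktop. The V is a right angle, its sides 22 mm long, open upward; a rod in it lies along x with its axis 0.71 x its diameter above this point. Axes as the rest's.
- rest_v4 (a point): Station 4 of the rest counted from the left as the robot sees it (for the rod stopped by ring 5): point half-way between its two V notches, at the bottom of the V, 75 mm above the worktop. The V is a right angle, its sides 22 mm long, open upward; a rod in it lies along x with its axis 0.71 x its diameter above this point. Axes as the rest's.
- rod_a_mid (a point): White plastic rod, the longest (215 mm; may be absent): round stem 175 mm, then a 40 mm square end as wide as the stem, so it lies level and does not roll; diameter 26, 21, 16 or 11 mm (one rod of each, in no order with length: the gauge tells), under 0.2 kg. Point: on the axis half-way along; x axis towards the round nose. Centre of the square end: 87.5 mm along -x.
- rod_a_nose (a point): Centre of the flat round nose face of the same rod, 107.5 mm from its middle along +x.
- rod_b_mid (a point): White plastic rod, the second longest (195 mm; may be absent): round stem 155 mm, then a 40 mm square end as wide as the stem, so it lies level and does not roll; diameter 26, 21, 16 or 11 mm (one rod of each, in no order with length: the gauge tells), under 0.2 kg. Point: on the axis half-way along; x axis towards the round nose. Centre of the square end: 77.5 mm along -x.
- rod_b_nose (a point): Centre of the flat round nose face of the same rod, 97.5 mm from its middle along +x.
- rod_c_mid (a point): White plastic rod, the third longest (175 mm; may be absent): round stem 135 mm, then a 40 mm square end as wide as the stem, so it lies level and does not roll; diameter 26, 21, 16 or 11 mm (one rod of each, in no order with length: the gauge tells), under 0.2 kg. Point: on the axis half-way along; x axis towards the round nose. Centre of the square end: 67.5 mm along -x.
- rod_c_nose (a point): Centre of the flat round nose face of the same rod, 87.5 mm from its middle along +x.
- rod_d_mid (a point): White plastic rod, the shortest (155 mm; may be absent): round stem 115 mm, then a 40 mm square end as wide as the stem, so it lies level and does not roll; diameter 26, 21, 16 or 11 mm (one rod of each, in no order with length: the gauge tells), under 0.2 kg. Point: on the axis half-way along; x axis towards the round nose. Centre of the square end: 57.5 mm along -x.
- rod_d_nose (a point): Centre of the flat round nose face of the same rod, 77.5 mm from its middle along +x.
- sample_a: Bystander: sample cup with blue lid, 61 mm wide and 63 mm high, on the worktop; origin under its centre.
- sample_b: Bystander: another sample cup of the same kind; origin under its centre.
Mind the look-alikes: they are no part of the job. Leave any pink look-alike of the part that bears rod_c_mid alone.

How it is judged:
By the outcome, as a careful person would: the job done as asked, in the order asked, and still so for the second after the job is handed in, with the robot touching nothing.
Of rod_a, rod_b, rod_c, rod_d only 3 to 4 are there at a start; the rules pass over those that are not, and their reading is None.
At some moment in a run one of rod_a, rod_b, rod_c, rod_d may be knocked a few centimetres aside while the robot is not near it.
Once in a run the grip may slacken for a moment while it holds something.
It also fails if it takes over 210 s, if anything falls off the work surface, if the arm or the gripper's body presses on something with over 40 N, if the wrist force passes 120 N, or if a joint passes its speed limit or range.

ROBOT

A 6-joint arm with a two-finger parallel gripper is mounted at the origin on a cart in front of the work surface, level with it; the furniture and walls round the work are solid. World frame = base frame: x ahead of the robot, y to its left, z up, the work surface at z = 0. Lengths are in m, angles in rad, forces in N, time in s.
With the tool pointing down it reaches from about 0.35 to 0.975 m from the base axis. Payload 4.9 kg.
Tool frame: the origin (TCP) lies on the centre line of the jaws, within the pads' length; the fingertips stand 17 mm ahead of it and the grasp point (between the pads) lies 2 mm behind it (ctrl.tcp_to_tips is the x of the fingertips in the tool frame, in m); x points along the fingers, z is the direction in which the jaws open and shut, and the axes are right-handed (so a half turn about x gives the same grasp; the last joint's range is limited). The gripper opens to 85 mm and grips with 20 to 120 N. Pads are 22 mm wide; open, the fingers measure 114 mm over their backs; the gripper's body (76 mm by 85 mm) begins 54 mm behind the grasp point. The pads swing forward as they close: fully open they stand 13 mm farther back than shut.
Start: joints at [1.192, 0.053, 1.613, -0, 1.476, -0.119], TCP at [0.161, 0.604, 0.21] pointing down, gripper open.
Joint ranges: [-3.01, 3.01], [-1.01, 2.22], [0.06, 2.58], [-1.02, 4.17], [0.09, 2.62], [-3.14, 3.14]. Speed limits (rad/s): [2.57, 2.57, 3.14, 3.14, 3.14, 3.14].

INTERFACE

Orientations are given as a rotation vector (axis times angle).
In Python, from station import ctrl, cams, finder gives the robot as it stands.
- The arm moves only by the tool step_arm, never from a script. Its argument "moves" is a list of rows, each a list of 3 entries, a list of its own where there are three numbers: the shift along the tool's x, y, z in cm, then the turn, a rotation vector about the tool's x, y, z in degrees, then the opening, from 0 (shut) to 1 (fully open). A call has exactly 10 rows; each row is the pose to reach, as a shift and turn from the pose measured when the call began, along the tool's axes at that moment; what a row does not reach only later rows make up. A row lasts 1/12 s, in which the tool goes at most 41.7 mm and 7.16 degrees, less where a joint would pass 70% of its speed; a pose out of reach is approached as far as the arm can. A call with a gripper value outside its range is refused whole. The fingers move at their own pace and stop on an object; "grip_force" is the grip in N (left out, the last holds). Time passes only in rows, so rows that repeat a pose let the fingers close, or fill a call up. It gives the time, the measured TCP pose, the force and the opening at its end, in the units of the state.
- ctrl.get_obs(): the state, without advancing time (a new reading comes with each control period).
- cams.get_image(name): name is "scene" or "top" or "wrist"; returns a dict with "pixels" (480x640x3 uint8, blue, green, red), "fx", "fy", "cx", "cy" (pixels), "position" and "attitude" of the camera in the world. Camera axes: x right, y up, looking along -z (the intrinsics and any distortion apply to the point x, -y, -z); pixel columns grow to the right and rows downward; lengths in m; the calibration is good to about 2 mm. The wrist camera is an equidistant fisheye: a pixel r from the principal point sees the ray r / f radians off the axis. A picture is of the moment at which its call begins. There is no depth.
- ctrl.finish_job(): hands the job in, once; it reports no verdict.
Trained networks look in the newest picture that a camera, given by its name, has taken for a name from the list of things; names that differ only in an ending like _2 or _b are one class to them, and where a whole thing is asked for, a point or a joint stands for the part that bears it (a point fixed in the world has none). Each returns a list of dicts, best first, with "conf" (0 to 1); they miss things now and then, are a little off and sometimes report something else, mostly with a low value. They report only what shows in the picture. A call takes as long as a camera call. They do not tell look-alikes from the thing itself.
- finder.find_in(camera, name): "at" ([column, row] in pixels, amid what is visible of it).
- finder.regions_of(camera, name): "region" (480x640 bool, what is visible of it) and "at" ([column, row] in pixels, amid what is visible of it).
- finder.tip_of(camera, name): "at" ([column, row] in pixels: a listed point, or the origin of a listed thing).
The state is a dict: "t": time; "q": joint angles; "dq": joint speeds; "effort": joint torques, N m; "tool_pos": TCP position; "tool_rot": TCP orientation; "contact_force": force on the tool from outside, world axes, zero at the start; "wrist_torque": the same for the moment, N m; "opening": finger opening in m.
Only numpy, scipy, OpenCV 4.12 (cv2) and the standard library are available. Lean on these libraries where they do the work, as an engineer would, in place of code of your own. Each camera call takes 0.05 s, during which the arm holds its last target. There are 200 camera calls.

## Working session

There is one attempt and no reset: what is moved stays moved. The work goes in short steps, Python scripts to look and compute and a tool call to move; the robot and the scene stay as the last step left them, time stands still between calls to the robot, and variables do not carry over. Pictures are saved under pics/ and viewed, on a budget of 14 in all, crops included, one or two more only if the job needs it, and the job is handed in when it is done.

Besides the shell and the picture viewer there is one more tool, called after "Emit:" in YAML: its name, and indented under it one key for each argument. step_arm: Moves the arm, as the interface text tells. Its arguments: {"type":"object","properties":{"moves":{"type":"array"},"grip_force":{"type":"number"}},"required":["moves"]}

```bash
ls; mkdir -p pics
python3 - <<'E'
from station import ctrl,cams,finder
import cv2
print(ctrl.get_obs())
for n in ['scene','top']:
    im=cams.get_image(n); cv2.imwrite(f'pics/{n}0.png',im['pixels'])
    print(n,{k:v for k,v in im.items() if k!='pixels'})
    for o in ['gauge_mouth','rest_v1','rest_v2','rest_v3','rest_v4','rod_a_mid','rod_a_nose','rod_b_mid','rod_b_nose','rod_c_mid','rod_c_nose','rod_d_mid','rod_d_nose']:
        print(o,[(round(d['conf'],2),[round(float(x)) for x in d['at']]) for d in finder.tip_of(n,o)][:5])
E
```

```text
pics
{'t': 0.0, 'q': array([ 1.19199692e+00,  5.33552377e-02,  1.61430005e+00,  3.32871956e-05,
        1.47597932e+00, -1.18983898e-01]), 'dq': array([-0.00107359, -0.0012078 , -0.00084209,  0.00015442, -0.0020828 ,
        0.00100625]), 'effort': array([ 1.78074210e-03, -3.93674862e+01, -3.70183432e+01,  1.80771185e-04,
        7.08942898e-03,  1.32829027e-05]), 'tool_pos': array([0.1602974 , 0.6034089 , 0.20856044]), 'tool_rot': array([-1.01680944,  1.32279445,  1.01511728]), 'contact_force': array([ 0.2105544 , -0.18145194, -0.25650052]), 'wrist_torque': array([-0.0186018 ,  0.03443975, -0.06202812]), 'opening': 0.0852304297659964}
scene {'fx': 463.55933604510466, 'fy': 463.55933604510466, 'cx': 318.9471396759722, 'cy': 239.61234701168746, 'position': array([-0.04316679, -0.64717143,  0.54110307]), 'attitude': array([ 1.07565074, -0.43147402, -0.68642333])}
gauge_mouth [(0.85, [340, 247])]
rest_v1 [(0.89, [402, 315]), (0.76, [454, 351]), (0.74, [380, 301]), (0.56, [421, 332])]
rest_v2 [(0.89, [402, 315]), (0.76, [454, 351]), (0.74, [380, 301]), (0.56, [421, 332])]
rest_v3 [(0.89,
[... 740 characters left out ...]
[350, 239])]
rest_v1 [(0.96, [435, 276]), (0.72, [416, 274]), (0.71, [252, 291]), (0.68, [459, 276])]
rest_v2 [(0.96, [435, 276]), (0.72, [416, 274]), (0.71, [252, 291]), (0.68, [459, 276])]
rest_v3 [(0.96, [435, 276]), (0.72, [416, 274]), (0.71, [252, 291]), (0.68, [459, 276])]
rest_v4 [(0.96, [435, 276]), (0.72, [416, 274]), (0.71, [252, 291]), (0.68, [459, 276])]
rod_a_mid [(0.93, [215, 281])]
rod_a_nose [(0.89, [221, 238])]
rod_b_mid [(0.69, [439, 277]), (0.65, [256, 292]), (0.65, [216, 280])]
rod_b_nose [(0.76, [258, 250])]
rod_c_mid [(0.69, [312, 303]), (0.63, [178, 274])]
rod_c_nose [(0.93, [166, 240]), (0.62, [310, 338])]
rod_d_mid [(0.34, [439, 277])]
rod_d_nose [(0.24, [238, 185])]
```

View pics/top0.png

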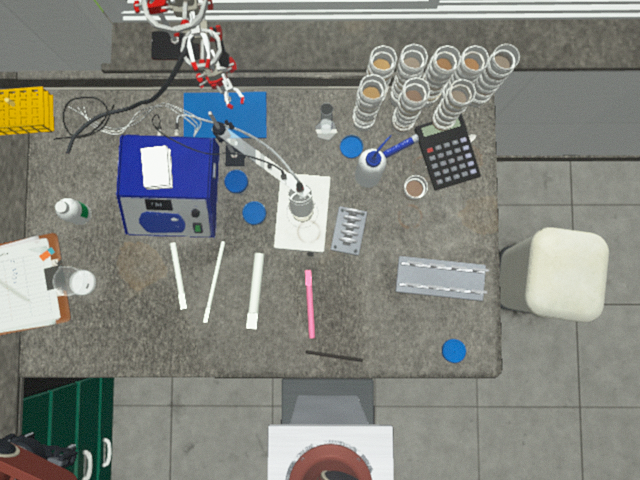

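View pics/scene0.png

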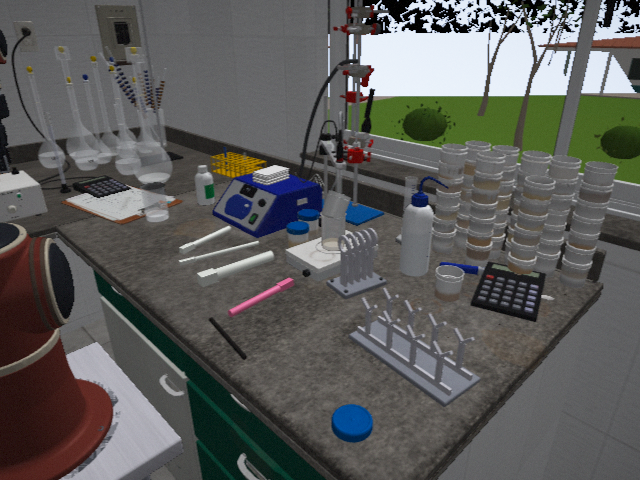

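Top view: three white rods, at (178,275), (214,282, thin) and (255,290, thick), all with their square ends nearest the robot. The pink look-alike at (310,303) is not to be touched. The gauge is at (350,230), the rest at (442,278), and blue-lidded cups at (236,180), (254,212), (350,146) and (454,350). The scene view agrees.

```bash
cat > h.py <<'E'
from station import ctrl,cams,finder
import numpy as np,cv2
from scipy.spatial.transform import Rotation as R
from scipy.optimize import least_squares
def cam(n):
    im=cams.get_image(n); im['n']=n; im['R']=R.from_rotvec(im['attitude']).as_matrix(); return im
def ray(im,px):
    u=(px[0]-im['cx'])/im['fx']; v=(px[1]-im['cy'])/im['fy']
    if im['n']=='wrist':
        r=np.hypot(u,v); s=np.sin(r)/r if r>1e-9 else 1; d=np.array([u*s,-v*s,-np.cos(r)])
    else: d=np.array([u,-v,-1.])
    d=im['R']@d; return d/np.linalg.norm(d)
def proj(im,P):
    c=im['R'].T@(np.asarray(P)-im['position']); x,y,z=c[0],-c[1],-c[2]
    if im['n']=='wrist':
        rr=np.hypot(x,y); th=np.arctan2(rr,z); k=th/rr if rr>1e-12 else 1/z; return np.array([im['cx']+im['fx']*x*k,im['cy']+im['fy']*y*k])
    return np.array([im['cx']+im['fx']*x/z,im['cy']+im['fy']*y/z])
def onz(im,px,z):
    d=ray(im,px); return im['position']+d*(z-im['position'][2])/d[2]
def tri(obs):
    A=np.zeros((3,3));b=np.zeros(3)
    for im,px in obs:
        d=ray(im,px);M=np.eye(3)-np.outer(d,d);A+=M;b+=M@im['position']
    P=np.linalg.solve(A,b); return P,[np.linalg.norm(proj(im,P)-px) for im,px in obs]
def rel(pos,rot):
    """shift cm / turn deg in current tool axes to reach pos, rot (Rotation)"""
    o=ctrl.get_obs(); T=R.from_rotvec(o['tool_rot'])
    return (T.inv().apply(np.asarray(pos)-o['tool_pos'])*100).round(2),np.degrees((T.inv()*rot).as_rotvec()).round(1)
def down(yaw,flip=False):
    """tool pointing down, tool y along +-heading yaw, z horizontal"""
    x=np.array([0,0,-1.]); y=np.array([np.cos(yaw),np.sin(yaw),0])*(-1 if flip else 1)
    return R.from_matrix(np.stack([x,y,np.cross(x,y)],1))
E
python3 - <<'E'
from h import *
np.set_printoptions(precision=4,suppress=True)
o=ctrl.get_obs();print(R.from_rotvec(o['tool_rot']).as_matrix(),ctrl.tcp_to_tips, [a for a in dir(ctrl) if a[0]!='_'])
t=cam('top');s=cam('scene')
hsv=cv2.cvtColor(t['pixels'],cv2.COLOR_BGR2HSV)
m=((hsv[...,1]<45)&(hsv[...,2]>170)).astype(np.uint8)
m[:238]=0;m[335:]=0;m[:,:160]=0;m[:,275:]=0
n,l,st,c=cv2.connectedComponentsWithStats(m)
for i in range(1,n):
    if st[i,4]<60: continue
    ys,xs=np.nonzero(l==i); 
    r=cv2.minAreaRect(np.stack([xs,ys],1).astype(np.float32)); b=cv2.boxPoints(r); b=b[np.argsort(b[:,1])]
    N=onz(t,b[:2].mean(0),.01);S=onz(t,b[2:].mean(0),.01);print('rod',st[i],r[1],N,S,np.linalg.norm(N-S))
for a,b,nm in [((350,239),(340,247),'mouth'),((221,238),(256,242),'anose'),((215,281),(218,250),'amid'),((258,250),(273,256),'bnose'),((256,292),(237,269),'bmid'),((166,240),(228,228),'cn'),((178,274),(206,238),'cm')]:
    print(nm,*tri([(t,a),(s,b)]),onz(t,a,.11 if nm=='mouth' else .01))
for p in [(435,276),(416,274),(459,276)]: print('v',onz(t,p,.075))
for p in [(402, 315),(454, 351), (380, 301),(421, 332)]: print('vs',onz(s,p,.075))
for p in [(236,180),(254,212),(350,146),(454,350)]: print('cup',onz(t,p,.063))
E
```

```text
[[ 0.     -0.9665  0.2568]
 [ 0.      0.2568  0.9665]
 [-1.     -0.      0.    ]] 0.017 ['MotionError', 'finish_job', 'get_obs', 'tcp_to_tips']
rod [203 241  22  82 375] (4.946908950805664, 83.4228744506836) [0.6207 0.281  0.01  ] [0.4096 0.3266 0.01  ] 0.2159839974951782
rod [170 242  17  68 436] (67.89678192138672, 6.904757499694824) [0.6188 0.4149 0.01  ] [0.4443 0.382  0.01  ] 0.17750260976145013
rod [246 253  18  77 741] (10.799739837646484, 76.4104232788086) [0.59  0.185 0.01 ] [0.3938 0.207  0.01  ] 0.19748713678273586
mouth [ 0.6113 -0.0419  0.1074] [np.float64(2.34673829997192), np.float64(2.683853786909645)] [ 0.6152 -0.0458  0.11  ]
anose [0.6273 0.2899 0.0013] [np.float64(1.1003058585258019), np.float64(1.070427182680739)] [0.6287 0.2867 0.01  ]
amid [0.5144 0.3015 0.0122] [np.float64(0.8529959950461972), np.float64(0.8728062976093655)] [0.5163 0.3007 0.01  ]
bnose [0.599  0.1889 0.0053] [np.float64(0.699548658237991), np.float64(0.7240777663226693)] [0.5971 0.1895 0.01  ]
bmid [0.4902 0.1923 0.0082] [np.float64(1.1086617065216833), np.float64(1.2149241598026472)] [0.4878 0.1937 0.01  ]
cn [ 0.6267  0.4329 -0.0017] [np.float64(0.8881548284291251), np.float64(0.8105118951302551)] [0.6235 0.4311 0.01  ]
cm [0.5349 0.3981 0.0076] [np.float64(0.13351757448454749), np.float64(0.1292327999423841)] [0.5345 0.3977 0.01  ]
v [ 0.5266 -0.2574  0.075 ]
v [ 0.5315 -0.2105  0.075 ]
v [ 0.5266 -0.3167  0.075 ]
vs [ 0.5347 -0.2578  0.075 ]
vs [ 0.5126 -0.3743  0.075 ]
vs [ 0.5424 -0.202   0.075 ]
vs [ 0.5171 -0.3098  0.075 ]
cup [0.7716 0.2416 0.063 ]
cup [0.6892 0.1949 0.063 ]
cup [ 0.859  -0.0491  0.063 ]
cup [ 0.3444 -0.3033  0.063 ]
```

Rods found at the right lengths: a (216 mm, thin), b (197 mm, thick), c (177 mm). d is absent. I'll move above rod a's square end.

Run:
```python
from h import *
print(rel([.429,.3224,.15],down(-.213,True)))
```

```text
(array([  5.98, -33.18, -20.32]), array([-2.7, -0. , -0. ]))
```

Emit:
step_arm:
  moves:
    - [[0.5, -3.5, -2], [0, 0, 0], 0.6]
    - [[1, -7, -4], [0, 0, 0], 0.6]
    - [[1.5, -10.5, -6], [0, 0, 0], 0.6]
    - [[2, -14, -8.5], [0, 0, 0], 0.6]
    - [[3, -17.5, -10.7], [0, 0, 0], 0.6]
    - [[4, -21, -13], [0, 0, 0], 0.6]
    - [[4.5, -24.5, -15], [0, 0, 0], 0.6]
    - [[5, -28, -17], [-2.7, 0, 0], 0.6]
    - [[6, -31, -19], [-2.7, 0, 0], 0.6]
    - [[6, -33.2, -20.3], [-2.7, 0, 0], 0.6]
  grip_force: 80

```text
t: 2.33
tool_pos: [0.4301, 0.3194, 0.148]
tool_rot: [-1.05, 1.306, 1.05]
contact_force: [-0.4, -0.2, -1.3]
opening: 0.051
```

```bash
cat >> h.py <<'E'
NAMES=['a','b','c']
def rodfit(im,seg,z):
    """white blob whose ground projection lies near segment seg (2x2 xy) -> ends N,S at height z, width"""
    hsv=cv2.cvtColor(im['pixels'],cv2.COLOR_BGR2HSV)
    m=((hsv[...,1]<45)&(hsv[...,2]>165)).astype(np.uint8)
    mask=np.zeros_like(m); P=[proj(im,[*(np.array(seg[0])*(1-k)+np.array(seg[1])*k),z]) for k in np.linspace(-.15,1.15,27)]
    cv2.polylines(mask,[np.array(P).round().astype(np.int32).reshape(-1,1,2)],False,1,45)
    n,l,st,c=cv2.connectedComponentsWithStats(m*mask); i=1+np.argmax(st[1:,4])
    ys,xs=np.nonzero(l==i); W=np.array([onz(im,(x,y),z)[:2] for x,y in zip(xs,ys)])
    r=cv2.minAreaRect((W*1000).astype(np.float32)); b=cv2.boxPoints(r)/1000
    b=b[np.argsort(-b[:,0])]; return b[:2].mean(0),b[2:].mean(0),min(r[1])
E
python3 - <<'E'
from h import *
np.set_printoptions(precision=4,suppress=True)
w=cam('wrist');cv2.imwrite('pics/w1.png',w['pixels']);o=ctrl.get_obs();print(o['t'],o['tool_pos'],w['position'],w['R'],w['fx'],w['cx'],w['cy'])
print(rodfit(w,[(.62,.281),(.4096,.3266)],.006))
E
```

```text
2.3833 [0.4328 0.3175 0.1488] [0.3512 0.3358 0.3123] [[ 0.2131 -0.9271 -0.3083]
 [ 0.977   0.2016  0.069 ]
 [-0.0018 -0.316   0.9488]] 371.64829954431775 319.4539005736475 240.88286304519733
(array([0.6311, 0.2743], dtype=float32), array([0.4158, 0.3198], dtype=float32), 11.99070930480957)
```

View pics/w1.png

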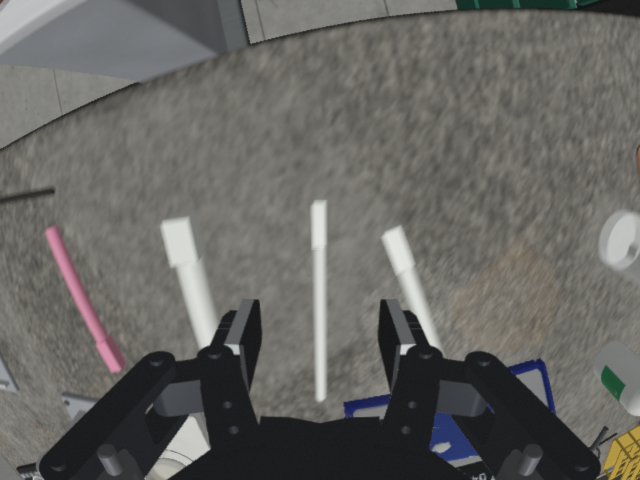

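Wrist view: rod a runs straight between the fingers from (319,205) to (321,400), with b to the left and c to the right. The arm was still settling, so I'll re-measure.

Run:
```python
from h import *
np.set_printoptions(precision=4,suppress=True)
w=cam('wrist');w=cam('wrist');o=ctrl.get_obs();print(o['t'],o['tool_pos'],w['position'])
N,S,wd=rodfit(w,[(.62,.281),(.4096,.3266)],.006);print(N,S,wd,np.linalg.norm(N-S))
d=(N-S)/np.linalg.norm(N-S);yaw=np.arctan2(d[1],d[0]);g=S+.02*d;print(g,yaw)
print(rel([*g,.019],down(yaw,True)))
t=cam('top');print(rodfit(t,[(.62,.281),(.4096,.3266)],.006))
```

```text
2.4833 [0.4302 0.3213 0.1497] [0.3521 0.3363 0.3136]
[0.6269 0.2769] [0.4145 0.3223] 11.09477710723877 0.21722615
[0.434  0.3181] -0.21041588
(array([13.07, -0.45, -0.23]), array([-0.3,  0. , -0. ]))
(array([0.6217, 0.2816], dtype=float32), array([0.4239, 0.3242], dtype=float32), 12.919034004211426)
```

Emit:
step_arm:
  moves:
    - [[3, -0.3, -0.2], [0, 0, 0], 0.45]
    - [[6, -0.4, -0.2], [0, 0, 0], 0.45]
    - [[9, -0.4, -0.2], [0, 0, 0], 0.45]
    - [[11, -0.4, -0.2], [0, 0, 0], 0.45]
    - [[12.3, -0.4, -0.2], [0, 0, 0], 0.45]
    - [[12.9, -0.4, -0.2], [0, 0, 0], 0.45]
    - [[12.9, -0.4, -0.2], [0, 0, 0], 0.2]
    - [[12.9, -0.4, -0.2], [0, 0, 0], 0]
    - [[12.9, -0.4, -0.2], [0, 0, 0], 0]
    - [[12.9, -0.4, -0.2], [0, 0, 0], 0]
  grip_force: 80

```text
t: 3.37
tool_pos: [0.4343, 0.3204, 0.0228]
tool_rot: [-1.05, 1.299, 1.049]
contact_force: [-0.2, -1.0, -0.4]
opening: -0.0
```

Emit:
step_arm:
  moves:
    - [[0, 0, 0], [0, 0, 0], 0]
    - [[0, 0, 0], [0, 0, 0], 0]
    - [[0, 0, 0], [0, 0, 0], 0]
    - [[-1, 0, 0], [0, 0, 0], 0]
    - [[-3, 0, 0], [0, 0, 0], 0]
    - [[-6, 0, 0], [0, 0, 0], 0]
    - [[-9, 0, 0], [0, 0, 0], 0]
    - [[-11, 0, 0], [0, 0, 0], 0]
    - [[-12, 0, 0], [0, 0, 0], 0]
    - [[-12, 0, 0], [0, 0, 0], 0]

```text
t: 4.2
tool_pos: [0.4357, 0.3211, 0.1466]
tool_rot: [-1.049, 1.293, 1.047]
contact_force: [0.4, 0.5, -0.2]
opening: -0.0001
```

Run:
```python
from h import *
np.set_printoptions(precision=4,suppress=True)
w=cam('wrist');o=ctrl.get_obs();print(o)
im=w['pixels'];cv2.imwrite('pics/w2.png',im)
```

```text
{'t': 4.25, 'q': array([ 0.4972, -0.1057,  1.8799,  0.0006,  1.3615, -0.8595]), 'dq': array([-0.0002,  0.0328,  0.0478,  0.0014, -0.0026,  0.0003]), 'effort': array([  0.0304, -32.5957, -37.1534,   0.0032,   0.0106,   0.    ]), 'tool_pos': array([0.4346, 0.3204, 0.1441]), 'tool_rot': array([-1.0495,  1.2968,  1.0486]), 'contact_force': array([ 0.2966,  0.1059, -0.4016]), 'wrist_torque': array([-0.0228, -0.0033, -0.0143]), 'opening': 0.0001911094966889541}
```

View pics/w2.png

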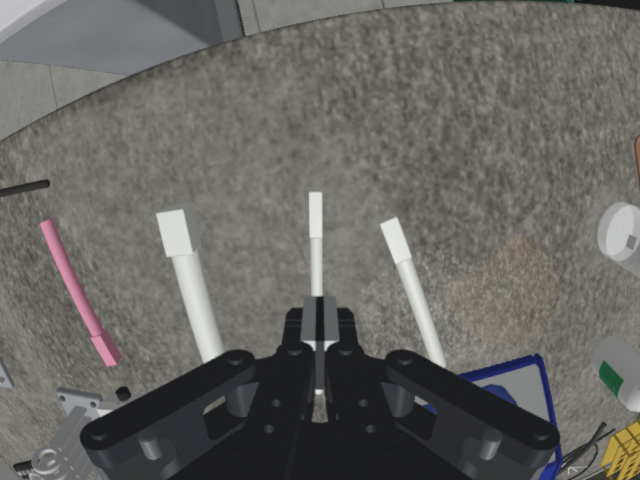

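The grasp missed: the fingers shut above the thin rod because the arm lagged about 2 mm. I'll re-measure, go lower and settle before closing.

Run:
```python
from h import *
np.set_printoptions(precision=4,suppress=True)
w=cam('wrist');w=cam('wrist');o=ctrl.get_obs();print(o['tool_pos'])
print([ (proj(w,[*p,.006])) for p in [(.4145,.3223),(.434,.3181),(.454,.3139)]], proj(w,o['tool_pos']))
for px in [(316,192),(316,238)]: print(onz(w,px,.011))
print(rel([.434,.319,.0175],down(-.2104,True)))
```

```text
[0.433  0.3196 0.1411]
[array([318.2052, 195.9222]), array([318.2731, 219.261 ]), array([318.4666, 242.3694])] [320.6544 288.9735]
[0.4099 0.3215 0.011 ]
[0.4481 0.3131 0.011 ]
(array([12.36, -0.11, -0.04]), array([-0.2,  0. ,  0. ]))
```

Emit:
step_arm:
  moves:
    - [[3, 0, 0], [0, 0, 0], 0.4]
    - [[6, 0.1, -0.1], [0, 0, 0], 0.4]
    - [[9, 0.3, -0.1], [0, 0, 0], 0.4]
    - [[11, 0.3, -0.1], [0, 0, 0], 0.4]
    - [[11.8, 0.3, -0.1], [0, 0, 0], 0.4]
    - [[12, 0.3, -0.1], [0, 0, 0], 0.4]
    - [[12, 0.3, -0.1], [0, 0, 0], 0.4]
    - [[12, 0.3, -0.1], [0, 0, 0], 0.4]
    - [[12, 0.3, -0.1], [0, 0, 0], 0.4]
    - [[12, 0.3, -0.1], [0, 0, 0], 0.4]

```text
t: 5.18
tool_pos: [0.431, 0.32, 0.0228]
tool_rot: [-1.05, 1.299, 1.049]
contact_force: [-0.4, 0.6, -1.2]
opening: 0.0343
```

```bash
cat >> h.py <<'E'
def avg(n=6):
    P=[]
    for _ in range(n): o=ctrl.get_obs();P.append(o['tool_pos']);cams.get_image('top')
    return np.mean(P,0),np.std(P,0),o
E
python3 - <<'E'
from h import *
np.set_printoptions(precision=4,suppress=True)
for i in range(5): w=cam('wrist');o=ctrl.get_obs();print(o['t'],o['tool_pos'],w['position'],o['contact_force'],o['opening'])
cv2.imwrite('pics/w3.png',w['pixels'][150:420,160:480].repeat(2,0).repeat(2,1))
E
```

```text
5.2333 [0.4309 0.3199 0.0226] [0.3513 0.3357 0.1868] [ 0.7278 -0.9081 -0.537 ] 0.03419809679825596
5.2833 [0.4307 0.3198 0.0223] [0.3512 0.3356 0.1866] [ 0.1782 -0.3701 -0.5398] 0.03408306779731934
5.3333 [0.4305 0.3197 0.022 ] [0.3511 0.3356 0.1864] [ 0.4713 -0.0284  0.0622] 0.034037292656881185
5.3833 [0.4303 0.3195 0.0218] [0.3509 0.3355 0.1862] [0.7207 0.744  0.2565] 0.03421971081490749
5.4333 [0.4301 0.3195 0.0216] [0.3508 0.3354 0.1859] [-0.6187 -0.3899  0.491 ] 0.03440352482807886
```

View pics/w3.png

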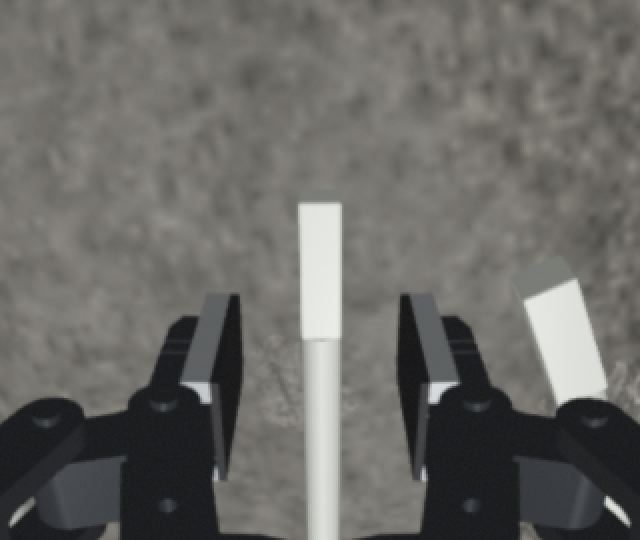

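Run:
```python
from h import *
np.set_printoptions(precision=4,suppress=True)
w=cam('wrist');o=ctrl.get_obs();T=R.from_rotvec(o['tool_rot']);print(o['tool_pos'])
for px in [(280,297.5),(360,297.5),(320,251.5),(320,320)]:
    d=T.inv().apply(ray(w,px));c=T.inv().apply(w['position']-o['tool_pos'])
    for x in [0,.005,.01,.017]: print(px,x,(c+d*(x-c[0])/d[0])*1000)
```

```text
[0.43   0.3194 0.0214]
(280, 297.5) 0 [  0.      -3.9477 -20.5929]
(280, 297.5) 0.005 [  5.      -6.5254 -21.1864]
(280, 297.5) 0.01 [ 10.      -9.103  -21.7799]
(280, 297.5) 0.017 [ 17.     -12.7117 -22.6109]
(360, 297.5) 0 [ 0.     -3.9657 19.2176]
(360, 297.5) 0.005 [ 5.     -6.5439 19.835 ]
(360, 297.5) 0.01 [10.     -9.1221 20.4523]
(360, 297.5) 0.017 [ 17.     -12.7316  21.3166]
(320, 251.5) 0 [ 0.     20.4806 -0.7075]
(320, 251.5) 0.005 [ 5.     18.6459 -0.6962]
(320, 251.5) 0.01 [10.     16.8113 -0.6849]
(320, 251.5) 0.017 [17.     14.2427 -0.6691]
(320, 320) 0 [  0.     -16.846   -0.6836]
(320, 320) 0.005 [  5.     -19.816   -0.6716]
(320, 320) 0.01 [ 10.     -22.786   -0.6595]
(320, 320) 0.017 [ 17.     -26.9439  -0.6427]
```

Emit:
step_arm:
  moves:
    - [[0.1, 0, 0], [0, 0, 0], 0.4]
    - [[0.2, 0, 0], [0, 0, 0], 0.4]
    - [[0.3, 0, 0], [0, 0, 0], 0.4]
    - [[0.4, 0, 0], [0, 0, 0], 0.4]
    - [[0.5, 0, 0], [0, 0, 0], 0.4]
    - [[0.5, 0, 0], [0, 0, 0], 0.4]
    - [[0.5, 0, 0], [0, 0, 0], 0.4]
    - [[0.5, 0, 0], [0, 0, 0], 0.4]
    - [[0.5, 0, 0], [0, 0, 0], 0.4]
    - [[0.5, 0, 0], [0, 0, 0], 0.4]

```text
t: 6.32
tool_pos: [0.4301, 0.3194, 0.0165]
tool_rot: [-1.049, 1.302, 1.05]
contact_force: [-0.2, -0.1, 0.3]
opening: 0.0339
```

Run:
```python
from h import *
w=cam('scene');o=ctrl.get_obs();print(o['tool_pos'],o['contact_force'])
u,v=proj(w,o['tool_pos']);print(u,v,proj(w,[.43,.32,0]))
u,v=int(u),int(v);c=w['pixels'][v-60:v+40,u-60:u+70];cv2.imwrite('pics/s3.png',cv2.resize(c,None,fx=5,fy=5))
```

```text
[0.43002846 0.31946122 0.01646563] [-0.16634465 -0.14914201  0.58993383]
185.66455692885572 256.7361685852285 [186.37689465 262.53941638]
```

View pics/s3.png

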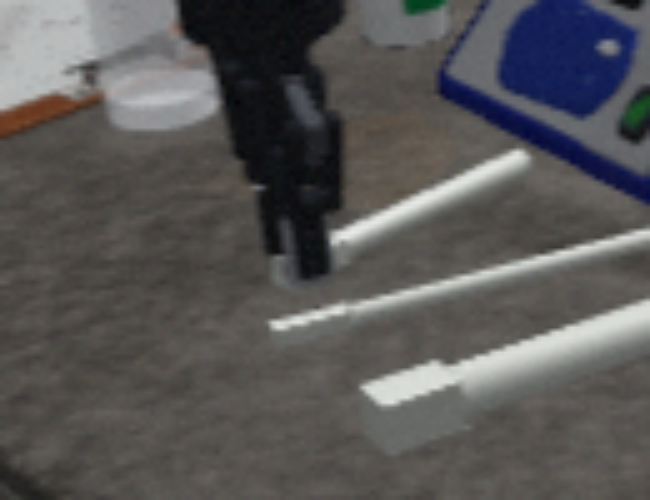

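Wrist and scene views agree that the fingertips stand about 20–25 mm above the rod, although the reported TCP is at 16 mm. The fingers are shorter than the stated tool frame, so I'll feel my way down and watch the force.

Emit:
step_arm:
  moves:
    - [[0.2, 0, 0], [0, 0, 0], 0.4]
    - [[0.4, 0, 0], [0, 0, 0], 0.4]
    - [[0.6, 0, 0], [0, 0, 0], 0.4]
    - [[0.8, 0, 0], [0, 0, 0], 0.4]
    - [[1.0, 0, 0], [0, 0, 0], 0.4]
    - [[1.0, 0, 0], [0, 0, 0], 0.4]
    - [[1.0, 0, 0], [0, 0, 0], 0.4]
    - [[1.0, 0, 0], [0, 0, 0], 0.4]
    - [[1.0, 0, 0], [0, 0, 0], 0.4]
    - [[1.0, 0, 0], [0, 0, 0], 0.4]

```text
t: 7.2
tool_pos: [0.4302, 0.3195, 0.0066]
tool_rot: [-1.05, 1.301, 1.05]
contact_force: [0.6, 0.3, -0.1]
opening: 0.0344
```

Run:
```python
from h import *
s=cam('scene');w=cam('wrist');o=ctrl.get_obs();print(o['tool_pos'],o['contact_force'])
u,v=185,252
c=cv2.resize(s['pixels'][v-50:v+40,u-50:u+70],None,fx=4,fy=4);c2=w['pixels'][170:410,160:480]
c2=cv2.resize(c2,None,fx=1.5,fy=1.5);print(c.shape,c2.shape)
cv2.imwrite('pics/s4.png',np.hstack([c2[:,60:380],c]))
```

```text
[0.43014814 0.31951143 0.00659993] [-0.93751009 -1.2881021   0.29989211]
(360, 480, 3) (360, 480, 3)
```

View pics/s4.png

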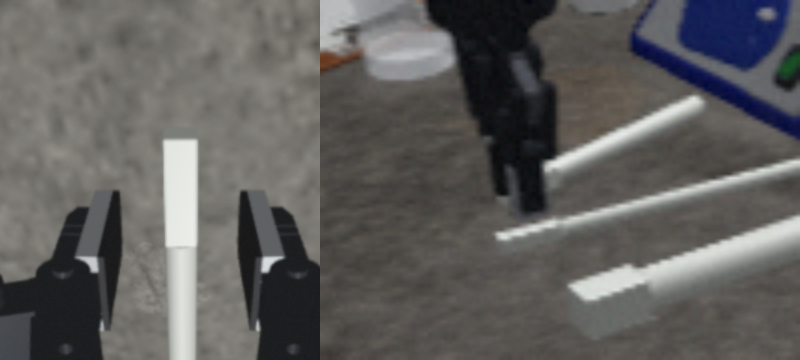

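Emit:
step_arm:
  moves:
    - [[0.2, 0, 0], [0, 0, 0], 0.4]
    - [[0.4, 0, 0], [0, 0, 0], 0.4]
    - [[0.5, 0, 0], [0, 0, 0], 0.4]
    - [[0.6, 0, 0], [0, 0, 0], 0.4]
    - [[0.7, 0, 0], [0, 0, 0], 0.4]
    - [[0.8, 0, 0], [0, 0, 0], 0.4]
    - [[0.8, 0, 0], [0, 0, 0], 0.4]
    - [[0.8, 0, 0], [0, 0, 0], 0.4]
    - [[0.8, 0, 0], [0, 0, 0], 0.4]
    - [[0.8, 0, 0], [0, 0, 0], 0.4]

```text
t: 8.13
tool_pos: [0.4302, 0.3196, -0.0013]
tool_rot: [-1.05, 1.301, 1.05]
contact_force: [-0.1, 0.1, -0.1]
opening: 0.0337
```

Emit:
step_arm:
  moves:
    - [[0.05, 0, 0], [0, 0, 0], 0.4]
    - [[0.1, 0, 0], [0, 0, 0], 0.4]
    - [[0.15, 0, 0], [0, 0, 0], 0.4]
    - [[0.2, 0, 0], [0, 0, 0], 0.4]
    - [[0.25, 0, 0], [0, 0, 0], 0.4]
    - [[0.25, 0, 0], [0, 0, 0], 0.4]
    - [[0.25, 0, 0], [0, 0, 0], 0.4]
    - [[0.25, 0, 0], [0, 0, 0], 0.4]
    - [[0.25, 0, 0], [0, 0, 0], 0.4]
    - [[0.25, 0, 0], [0, 0, 0], 0.4]

```text
t: 8.97
tool_pos: [0.4303, 0.3196, -0.0037]
tool_rot: [-1.05, 1.301, 1.05]
contact_force: [0.1, 0.1, -0.4]
opening: 0.0339
```

Run:
```python
from h import *
s=cam('scene');w=cam('wrist');o=ctrl.get_obs();print(o['tool_pos'],o['contact_force'])
u,v=185,252
c=cv2.resize(s['pixels'][v-50:v+40,u-50:u+70],None,fx=4,fy=4);c2=w['pixels'][170:410,160:480]
c2=cv2.resize(c2,None,fx=1.5,fy=1.5)
cv2.imwrite('pics/s5.png',np.hstack([c2[:,60:380],c]))
```

```text
[ 0.43027211  0.31957895 -0.00376844] [ 0.35059883 -0.33470717 -0.05377006]
```

View pics/s5.png

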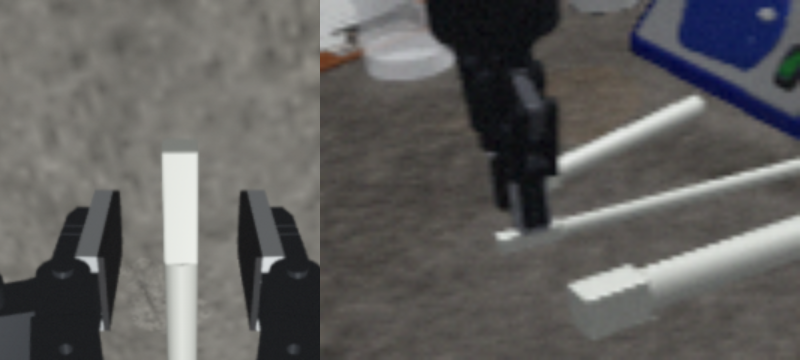

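Emit:
step_arm:
  moves:
    - [[0.1, 0, 0], [0, 0, 0], 0.4]
    - [[0.2, 0, 0], [0, 0, 0], 0.4]
    - [[0.3, 0, 0], [0, 0, 0], 0.4]
    - [[0.3, 0, 0], [0, 0, 0], 0.3]
    - [[0.3, 0, 0], [0, 0, 0], 0.2]
    - [[0.3, 0, 0], [0, 0, 0], 0.15]
    - [[0.3, 0, 0], [0, 0, 0], 0.1]
    - [[0.3, 0, 0], [0, 0, 0], 0]
    - [[0.3, 0, 0], [0, 0, 0], 0]
    - [[0.3, 0, 0], [0, 0, 0], 0]

```text
t: 9.9
tool_pos: [0.4303, 0.3196, -0.0067]
tool_rot: [-1.05, 1.301, 1.05]
contact_force: [-0.3, 0.3, -0.6]
opening: 0.0002
```

Run:
```python
from h import *
s=cam('scene');w=cam('wrist');o=ctrl.get_obs();print(o['t'],o['tool_pos'],o['contact_force'],o['opening'])
```

```text
10.0 [ 0.4302851   0.31961384 -0.00674154] [ 0.1664656   0.2603705  -0.81712614] 0.00010219300126457864
```

Run:
```python
from h import *
s=cam('scene');w=cam('wrist')
u,v=185,252
c=cv2.resize(s['pixels'][v-50:v+40,u-50:u+70],None,fx=4,fy=4);c2=w['pixels'][170:410,160:480]
c2=cv2.resize(c2,None,fx=1.5,fy=1.5)
cv2.imwrite('pics/s6.png',np.hstack([c2[:,60:380],c]))
```

```text
(no output)
```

View pics/s6.png

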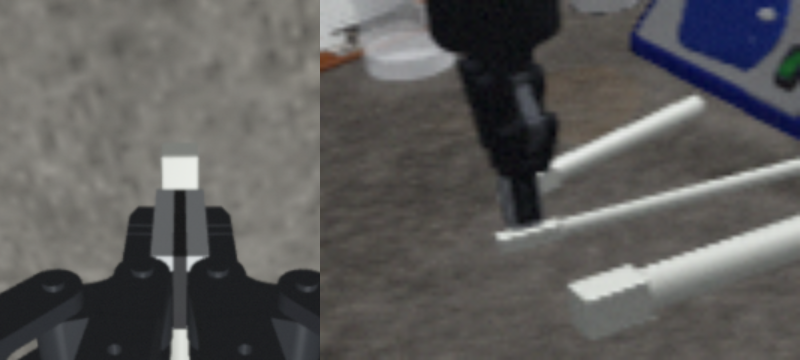

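The shut tips are just above the rod, so they sit about 20 mm above the reported TCP instead of 17 mm beyond it. I'll open, go 10 mm lower and close.

Emit:
step_arm:
  moves:
    - [[0, 0, 0], [0, 0, 0], 0.35]
    - [[0, 0, 0], [0, 0, 0], 0.35]
    - [[0, 0, 0], [0, 0, 0], 0.35]
    - [[0.2, 0, 0], [0, 0, 0], 0.35]
    - [[0.4, 0, 0], [0, 0, 0], 0.35]
    - [[0.6, 0, 0], [0, 0, 0], 0.35]
    - [[0.8, 0, 0], [0, 0, 0], 0.35]
    - [[1.0, 0, 0], [0, 0, 0], 0.35]
    - [[1.0, 0, 0], [0, 0, 0], 0.35]
    - [[1.0, 0, 0], [0, 0, 0], 0.35]

```text
t: 10.93
tool_pos: [0.4301, 0.3195, -0.017]
tool_rot: [-1.05, 1.301, 1.05]
contact_force: [0.1, -0.2, 1.1]
opening: 0.03
```

Emit:
step_arm:
  moves:
    - [[0, 0, 0], [0, 0, 0], 0.3]
    - [[0, 0, 0], [0, 0, 0], 0.2]
    - [[0, 0, 0], [0, 0, 0], 0.15]
    - [[0, 0, 0], [0, 0, 0], 0.1]
    - [[0, 0, 0], [0, 0, 0], 0]
    - [[0, 0, 0], [0, 0, 0], 0]
    - [[0, 0, 0], [0, 0, 0], 0]
    - [[0, 0, 0], [0, 0, 0], 0]
    - [[0, 0, 0], [0, 0, 0], 0]
    - [[0, 0, 0], [0, 0, 0], 0]

```text
t: 11.77
tool_pos: [0.4304, 0.3197, -0.0166]
tool_rot: [-1.049, 1.301, 1.05]
contact_force: [-1.1, 0.0, 3.9]
opening: 0.0081
```

Emit:
step_arm:
  moves:
    - [[-0.2, 0, 0], [0, 0, 0], 0]
    - [[-0.6, 0, 0], [0, 0, 0], 0]
    - [[-1.2, 0, 0], [0, 0, 0], 0]
    - [[-2.2, 0, 0], [0, 0, 0], 0]
    - [[-3.2, 0, 0], [0, 0, 0], 0]
    - [[-4.2, 0, 0], [0, 0, 0], 0]
    - [[-5.2, 0, 0], [0, 0, 0], 0]
    - [[-6, 0, 0], [0, 0, 0], 0]
    - [[-6, 0, 0], [0, 0, 0], 0]
    - [[-6, 0, 0], [0, 0, 0], 0]
  grip_force: 100

```text
t: 12.6
tool_pos: [0.4309, 0.32, 0.0444]
tool_rot: [-1.049, 1.299, 1.049]
contact_force: [0.1, -1.2, -0.0]
opening: 0.0072
```

Run:
```python
from h import *
s=cam('scene');w=cam('wrist');o=ctrl.get_obs();print(o['tool_pos'],o['contact_force'],o['wrist_torque'],o['opening'])
c=cv2.resize(s['pixels'][170:290,130:330],None,fx=2,fy=2);c2=w['pixels'][150:390,120:520]
cv2.imwrite('pics/s7.png',np.vstack([c2,c]))
```

```text
[0.43000109 0.31944437 0.04297504] [ 0.01736195 -0.50127294 -0.30341151] [ 0.01558838 -0.00024413 -0.07851769] 0.006784170849947559
```

View pics/s7.png

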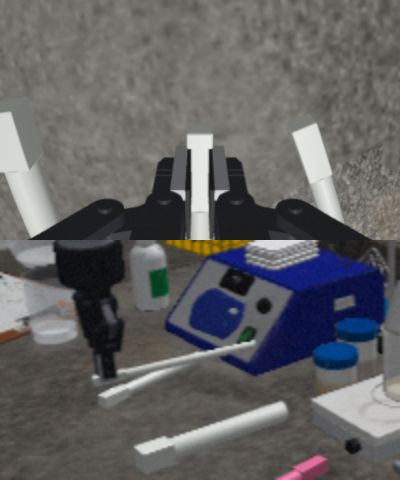

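Rod a is held level by its square end; the scene crop shows it clear of the table. Before the transfer, I'll fit the gauge and rest poses by matching silhouettes in both fixed cameras.

```bash
cat > fit.py <<'E'
from h import *
from scipy.optimize import minimize
S=4
def box(x0,x1,y0,y1,z0,z1): return np.array([[x,y,z] for x in(x0,x1) for y in(y0,y1) for z in(z0,z1)])
def gauge_parts():
    P=[(box(-.02,.098,-.038,.038,0,.012),1)]
    a=np.linspace(0,2*np.pi,40)
    for k in range(5):
        x=.018*k; P.append((box(x,x+.006,-.01,.01,.012,.09),1))
        P.append((np.array([[xx,.022*np.cos(t),.11+.022*np.sin(t)] for xx in(x,x+.006) for t in a]),1))
    return P
def rest_parts():
    P=[(box(-.047,.047,-.113,.113,0,.01),1)]
    for x in(-.027,.027):
        for y in(.081,.027,-.027,-.081):
            P.append((box(x-.003,x+.003,y-.004,y+.004,.01,.075),1))
            for s in(1,-1): P.append((np.array([[x+dx,y+s*q,z] for dx in(-.003,.003) for q,z in[(0,.0735),(0,.0765),(.0156,.0891),(.0156,.0921)]]),1))
    return P
def render(im,parts,p):
    c,s=np.cos(p[2]),np.sin(p[2]);M=np.zeros((480*S,640*S),np.uint8)
    for pts,_ in parts:
        W=np.c_[p[0]+c*pts[:,0]-s*pts[:,1],p[1]+s*pts[:,0]+c*pts[:,1],pts[:,2]+(p[3] if len(p)>3 else 0)]
        px=np.array([proj(im,w) for w in W])
        cv2.fillConvexPoly(M,cv2.convexHull(((px+.5)*S-.5).round().astype(np.int32)),1)
    return cv2.resize(M.astype(np.float32),(640,480),interpolation=cv2.INTER_AREA)
def fit(ims,regs,parts,p0):
    def cost(p): return sum(np.abs(render(i,parts,p)-r).sum()/r.sum() for i,r in zip(ims,regs))
    best=None
    for yaw in (p0[2]-.1,p0[2],p0[2]+.1):
        r=minimize(cost,[p0[0],p0[1],yaw],method='Nelder-Mead',options=dict(initial_simplex=np.array([p0[0],p0[1],yaw])+np.array([[0,0,0],[.01,0,0],[0,.01,0],[0,0,.1]]),xatol=2e-4,fatol=1e-4,maxiter=80))
        if best is None or r.fun<best.fun: best=r
    return best.x,best.fun
E
cat > f1.py <<'E'
from fit import *
import pickle
np.set_printoptions(precision=4,suppress=True)
t=cam('top');regs={}
for n in('gauge','rest'):
    r=finder.regions_of('top',n);print(n,[(round(d['conf'],2),d['region'].sum(),d['at']) for d in r][:3]);regs['t'+n]=r[0]['region'].astype(np.float32)
s=cam('scene')
for n in('gauge','rest'):
    r=finder.regions_of('scene',n);print(n,[(round(d['conf'],2),d['region'].sum(),d['at']) for d in r][:3]);regs['s'+n]=r[0]['region'].astype(np.float32)
pickle.dump((t,s,regs),open('g.pkl','wb'))
for n,pa,p0 in(('gauge',gauge_parts(),(.612,-.043,0)),('rest',rest_parts(),(.53,-.285,-.08))):
    for lab,ims,rr in(('t',[t],['t'+n]),('s',[s],['s'+n]),('ts',[t,s],['t'+n,'s'+n])):
        print(n,lab,*fit(ims,[regs[k] for k in rr],pa,p0))
E
time python3 f1.py
```

```text
gauge [(0.73, np.int64(1299), [349.3, 228.0])]
rest [(0.76, np.int64(3099), [439.5, 277.6])]
gauge [(0.94, np.int64(2378), [353.5, 269.7])]
rest [(0.56, np.int64(6129), [415.0, 353.9])]
gauge t [ 0.6118 -0.0391 -0.21  ] 0.039838336408138275
gauge s [ 0.6131 -0.0403 -0.1652] 0.08641716092824936
gauge ts [ 0.6115 -0.0401 -0.185 ] 0.1369915008544922
rest t [ 0.5244 -0.2862 -0.1014] 0.051952242851257324
rest s [ 0.5264 -0.2853 -0.1039] 0.09368371963500977
rest ts [ 0.5256 -0.2858 -0.1065] 0.15408450365066528
real	0m24.543s
user	0m30.499s
sys	0m7.601s
```

Run:
```python
from h import *
for p in [(.37,.33,.15),(.37,.16,.15),(.385,.005,.15),(.385,.005,.09)]: print(p,rel(p,down(-.195,True)))
```

```text
(0.37, 0.33, 0.15) (array([-10.71,   6.09,  -0.24]), array([-1.1,  0.1,  0. ]))
(0.37, 0.16, 0.15) (array([-10.73,   2.48, -16.85]), array([-1.1,  0.1,  0. ]))
(0.385, 0.005, 0.15) (array([-10.74,  -2.28, -31.67]), array([-1.1,  0.1,  0. ]))
(0.385, 0.005, 0.09) (array([ -4.74,  -2.28, -31.68]), array([-1.1,  0.1,  0. ]))
```

Emit:
step_arm:
  moves:
    - [[-3, 1.5, 0], [0, 0, 0], 0]
    - [[-6, 3, 0], [0, 0, 0], 0]
    - [[-9, 5, 0], [0, 0, 0], 0]
    - [[-10.7, 6, -2], [0, 0, 0], 0]
    - [[-10.7, 6, -5], [0, 0, 0], 0]
    - [[-10.7, 5, -8], [0, 0, 0], 0]
    - [[-10.7, 4, -11], [0, 0, 0], 0]
    - [[-10.7, 3, -14], [0, 0, 0], 0]
    - [[-10.7, 2.5, -17], [0, 0, 0], 0]
    - [[-10.7, 2, -19.5], [0, 0, 0], 0]

```text
t: 13.83
tool_pos: [0.3687, 0.1314, 0.1495]
tool_rot: [-1.05, 1.302, 1.05]
contact_force: [-0.1, -0.4, -0.7]
opening: 0.007
```

Run:
```python
from h import *
o=ctrl.get_obs();print(o['tool_pos'],o['opening'])
print(rel((.385,.005,.15),down(-.195,True)),rel((.385,.005,.09),down(-.195,True)))
```

```text
[0.3686614  0.13141321 0.14953522] 0.0070155735153057345
(array([ -0.05,  -4.29, -12.  ]), array([-1.1,  0. ,  0. ])) (array([  5.95,  -4.28, -12.01]), array([-1.1,  0. ,  0. ]))
```

Emit:
step_arm:
  moves:
    - [[0, -1, -3], [0, 0, 0], 0]
    - [[0, -2, -6], [0, 0, 0], 0]
    - [[0, -3, -9], [0, 0, 0], 0]
    - [[0, -4.3, -12], [-1.1, 0, 0], 0]
    - [[1.5, -4.3, -12], [-1.1, 0, 0], 0]
    - [[3, -4.3, -12], [-1.1, 0, 0], 0]
    - [[4.5, -4.3, -12], [-1.1, 0, 0], 0]
    - [[6, -4.3, -12], [-1.1, 0, 0], 0]
    - [[6, -4.3, -12], [-1.1, 0, 0], 0]
    - [[6, -4.3, -12], [-1.1, 0, 0], 0]

```text
t: 14.67
tool_pos: [0.3844, 0.0052, 0.0887]
tool_rot: [-1.063, 1.296, 1.066]
contact_force: [0.0, -0.6, 0.9]
opening: 0.0068
```

Run:
```python
from h import *
np.set_printoptions(precision=4,suppress=True)
w=cam('wrist');t=cam('top');s=cam('scene');o=ctrl.get_obs();T=R.from_rotvec(o['tool_rot']).as_matrix();print(o['tool_pos'],T,o['opening'])
nose=o['tool_pos']+T@[-.022,-.195,0]
print('pred nose',nose,proj(t,nose),proj(s,nose))
for n,im in(('top',t),('scene',s)): print([(round(d['conf'],2),d['at']) for d in finder.tip_of(n,'rod_a_nose')][:3])
a=t['pixels'][190:310,270:430];b=s['pixels'][190:310,240:400]
cv2.imwrite('pics/p8.png',np.hstack([cv2.resize(x,None,fx=2.5,fy=2.5) for x in(a,b)]))
g=t['pixels'];
```

```text
[0.386  0.005  0.0907] [[ 0.0029 -0.981   0.1938]
 [ 0.0003  0.1938  0.981 ]
 [-1.     -0.0028  0.0008]] 0.00753536054408882
pred nose [ 0.5773 -0.0328  0.1133] [344.7948 254.4008] [328.4097 247.8381]
[(0.5, [339.4, 252.6])]
[(0.79, [328.6, 246.8])]
```

View pics/p8.png

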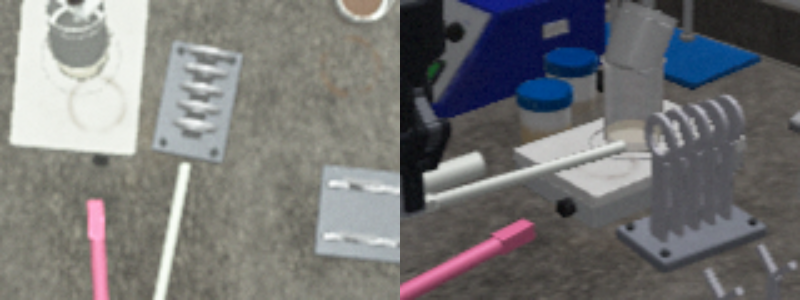

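Top and scene crops show the rod nose just short of ring 1: top at about (344,255), scene at about (329,249), against predictions of (344.8,254.4) and (328.4,247.8). I'll do a sub-pixel alignment of rod and rings.

```bash
cat > al.py <<'E'
from fit import *
import pickle,sys
np.set_printoptions(precision=4,suppress=True)
def rodline(im,p,q,hw=12,thr=150):
    """sub-pixel centre line of the white rod between pixels p,q; returns (point,dir) in px, width"""
    g=im['pixels'].min(2).astype(np.float32); p=np.array(p,float);q=np.array(q,float);d=(q-p)/np.linalg.norm(q-p);n=np.array([-d[1],d[0]])
    off=np.arange(-hw,hw+.01,.25);C=[];Wd=[]
    for k in np.linspace(0,1,60):
        c=p+k*(q-p);xy=c+off[:,None]*n
        v=cv2.remap(g,xy[:,0].astype(np.float32)[None],xy[:,1].astype(np.float32)[None],cv2.INTER_LINEAR)[0]
        m=v>thr
        l,lab=cv2.connectedComponents(m.astype(np.uint8)[None]);lab=lab[0]
        if l<2: continue
        i=min(range(1,l),key=lambda j:abs(off[lab==j].mean()));o=off[lab==i]
        if abs(o.mean())<6: C.append(c+o.mean()*n);Wd.append(np.ptp(o))
    vx=cv2.fitLine(np.array(C,np.float32),cv2.DIST_HUBER,0,.01,.01).ravel();return vx[2:],vx[:2],np.median(Wd),len(C)
E
python3 - <<'E'
from al import *
t0,s0,regs=pickle.load(open('g.pkl','rb'))
t=cam('top');s=cam('scene');o=ctrl.get_obs();T=R.from_rotvec(o['tool_rot']).as_matrix();tp=o['tool_pos'];print(tp)
def rp(d): return tp+T@[-.022,-d,0]
for n,im in(('top',t),('scene',s)):
    print(n,'meas',rodline(im,proj(im,rp(.05)),proj(im,rp(.185))),'pred',proj(im,rp(.05)),proj(im,rp(.19)))
    for p in [(.6118,-.0391,-.21),(.6131,-.0403,-.1652),(.6118,-.0398,-.19)]:
        print(p,[proj(im,[p[0]+x*np.cos(p[2]),p[1]+x*np.sin(p[2]),z]) for x,z in((.003,.11),(.075,.11),(.003,.132),(.075,.132))])
# ring tops in top image: bright centroid
g=t['pixels'].min(2)[195:270,330:372];print(np.percentile(g,[50,90,99]))
m=(g>165).astype(np.uint8);n,l,st,c=cv2.connectedComponentsWithStats(m)
for i in range(1,n):
    if st[i,4]>3: print(st[i]+[330,195,0,0,0],c[i]+[330,195])
E
```

```text
[0.3857 0.005  0.0903]
top meas (array([336.5172, 291.7337], dtype=float32), array([ 0.1909, -0.9816], dtype=float32), np.float64(4.5), 60) pred [333.3232 313.3918] [344.3801 256.5478]
(0.6118, -0.0391, -0.21) [array([347.5219, 239.2042]), array([353.5304, 210.6133]), array([347.9041, 238.2434]), array([354.0013, 209.2266])]
(0.6131, -0.0403, -0.1652) [array([347.9576, 238.6638]), array([352.6681, 209.836 ]), array([348.3464, 237.6949]), array([353.126 , 208.4378])]
(0.6118, -0.0398, -0.19) [array([347.7849, 239.1992]), array([353.2151, 210.4934]), array([348.1711, 238.2383]), array([353.6813, 209.1049])]
scene meas (array([292.4543, 255.4378], dtype=float32), array([ 0.9266, -0.3761], dtype=float32), np.float64(2.875), 60) pred [266.4232 266.3663] [326.319 248.698]
(0.6118, -0.0391, -0.21) [array([343.0329, 244.8199]), array([369.7652, 237.2213]), array([343.217 , 235.4743]), array([370.188, 228.123])]
(0.6131, -0.0403, -0.1652) [array([343.8211, 244.7853]), array([369.6025, 236.6834]), array([344.0126, 235.4407]), array([370.0227, 227.6032])]
(0.6118, -0.0398, -0.19) [array([343.2554, 244.9108]), array([369.5859, 237.078 ]), array([343.4416, 235.5622]), array([370.0068, 227.9845])]
[129.   178.   240.51]
[331 207  35  46 695] [346.8374 232.0144]
[344 208  19   4  42] [352.8333 209.4524]
[339 254   7  16  71] [342.3521 261.8451]
```

```bash
cat >> al.py <<'E'
def diffline(im,im0,p,q,hw=7,thr=20):
    g=np.abs(im['pixels'].astype(np.float32)-im0['pixels']).max(2); p=np.array(p,float);q=np.array(q,float);d=(q-p)/np.linalg.norm(q-p);n=np.array([-d[1],d[0]])
    off=np.arange(-hw,hw+.01,.25);C=[];Wd=[]
    for k in np.linspace(0,1,60):
        c=p+k*(q-p);xy=c+off[:,None]*n
        v=cv2.remap(g,xy[:,0].astype(np.float32)[None],xy[:,1].astype(np.float32)[None],cv2.INTER_LINEAR)[0]
        o=off[v>thr]
        if len(o)>3: C.append(c+(o.min()+o.max())/2*n);Wd.append(np.ptp(o))
    vx=cv2.fitLine(np.array(C,np.float32),cv2.DIST_HUBER,0,.01,.01).ravel();return vx[2:],vx[:2],np.median(Wd),len(C)
def solve_rod(views,tp,T,L,dz=-.022):
    """rod line in world near nose from the 2 image lines: returns point on axis at distance d and direction"""
    pts=[]
    for d in (.6*L,.97*L):
        P=tp+T@[dz,-d,0]
        def res(e):
            Q=P+T@[e[0],0,e[1]]; r=[]
            for im,(c,v,_,_) in views: u=proj(im,Q)-c; r.append(-v[1]*u[0]+v[0]*u[1])
            return r
        e=least_squares(res,[0,0]).x;pts.append(e*1000)
    return np.array(pts)
E
python3 - <<'E'
from al import *
t0,s0,regs=pickle.load(open('g.pkl','rb'))
t=cam('top');s=cam('scene');o=ctrl.get_obs();T=R.from_rotvec(o['tool_rot']).as_matrix();tp=o['tool_pos'];print(tp)
def rp(d): return tp+T@[-.022,-d,0]
V=[]
for im,i0 in((t,t0),(s,s0)):
    l=diffline(im,i0,proj(im,rp(.06)),proj(im,rp(.185)));V.append((im,l));print(l)
print('offset mm (down,+z tool) at .6L,.97L',solve_rod(V,tp,T,.195))
E
```

```text
[0.3855 0.0051 0.0899]
(array([338.4619, 281.7803], dtype=float32), array([ 0.1911, -0.9816], dtype=float32), np.float64(5.5), 60)
(array([291.7108, 258.8021], dtype=float32), array([ 0.9656, -0.2601], dtype=float32), np.float64(5.25), 60)
offset mm (down,+z tool) at .6L,.97L [[0.9682 2.3989]
 [2.6811 2.361 ]]
```

Run:
```python
from al import *
t0,s0,regs=pickle.load(open('g.pkl','rb'));pa=gauge_parts()
for n,im,r in(('t',t0,regs['tgauge']),('s',s0,regs['sgauge'])):
    for yaw in(-.22,-.205,-.19,-.175,-.16):
        f=lambda p:np.abs(render(im,pa,[p[0],p[1],yaw,p[2]])-r).sum()/r.sum()
        if n=='t': f=lambda p:np.abs(render(im,pa,[p[0],p[1],yaw,0])-r).sum()/r.sum()
        m=minimize(f,[.612,-.04,0],method='Nelder-Mead',options=dict(initial_simplex=np.array([.612,-.04,0])+np.array([[0,0,0],[.005,0,0],[0,.005,0],[0,0,.005]]),maxiter=60,xatol=1e-4,fatol=1e-4))
        print(n,yaw,m.x,round(m.fun,4))
```

```text
t -0.22 [ 0.6119 -0.0387  0.002 ] 0.0452
t -0.205 [ 0.6118 -0.0397  0.0029] 0.0395
t -0.19 [ 0.6116 -0.0405  0.0027] 0.0422
t -0.175 [ 0.6117 -0.0406  0.0034] 0.0478
t -0.16 [ 0.6111 -0.0417  0.0023] 0.0548
s -0.22 [ 0.615  -0.0364 -0.0011] 0.0926
s -0.205 [ 0.6315 -0.0229 -0.0129] 0.0669
s -0.19 [ 0.6294 -0.025  -0.0113] 0.0663
s -0.175 [ 0.628  -0.0267 -0.0111] 0.0661
s -0.16 [ 0.616  -0.0377 -0.0025] 0.0801
```

Run:
```python
from al import *
t0,s0,regs=pickle.load(open('g.pkl','rb'));pa=gauge_parts();r=regs['sgauge']
for z in np.arange(-.004,.0041,.001): print(round(z,4),[round(np.abs(render(s0,pa,[.6118+dx,-.040,-.2,z])-r).sum()/r.sum(),4) for dx in(-.003,0,.003)])
s=cam('scene');c=s['pixels'][215:275,280:390]
c=cv2.resize(c,None,fx=7,fy=7,interpolation=cv2.INTER_CUBIC)
for k in range(5):
    a=-.2
    for z,col in((.110,(0,0,255)),(.132,(0,255,0))):
        u,v=proj(s,[.6118+.018*k*np.cos(a),-.040+.018*k*np.sin(a),z]);cv2.circle(c,(int((u-280+.5)*7),int((v-215+.5)*7)),3,col,-1)
cv2.imwrite('pics/p9.png',c)
```

```text
-0.004 [np.float32(0.1915), np.float32(0.1481), np.float32(0.1413)]
-0.003 [np.float32(0.1674), np.float32(0.1294), np.float32(0.1292)]
-0.002 [np.float32(0.1485), np.float32(0.1133), np.float32(0.1174)]
-0.001 [np.float32(0.1326), np.float32(0.1033), np.float32(0.1128)]
0.0 [np.float32(0.1224), np.float32(0.0995), np.float32(0.111)]
0.001 [np.float32(0.1169), np.float32(0.0997), np.float32(0.1138)]
0.002 [np.float32(0.1156), np.float32(0.1014), np.float32(0.1227)]
0.003 [np.float32(0.1181), np.float32(0.1074), np.float32(0.1374)]
0.004 [np.float32(0.1274), np.float32(0.1229), np.float32(0.1535)]
```

View pics/p9.png

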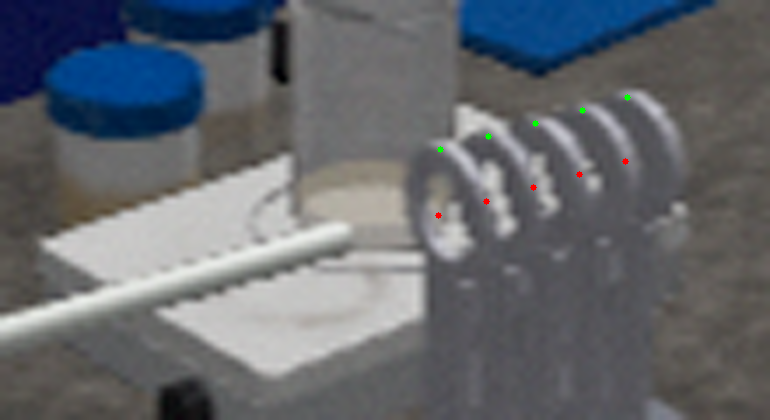

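The rod droops about 1.4° and sits about 2 mm to the left. I'll correct pitch, height and lateral position, then enter as far as ring 2.

Emit:
step_arm:
  moves:
    - [[0.3, 0, -0.15], [0.3, 0, -1.4], 0]
    - [[0.3, 0, -0.15], [0.3, 0, -1.4], 0]
    - [[0.3, 0, -0.15], [0.3, 0, -1.4], 0]
    - [[0.3, -1, -0.15], [0.3, 0, -1.4], 0]
    - [[0.3, -2, -0.15], [0.3, 0, -1.4], 0]
    - [[0.3, -3, -0.15], [0.3, 0, -1.4], 0]
    - [[0.3, -4, -0.15], [0.3, 0, -1.4], 0]
    - [[0.3, -5, -0.15], [0.3, 0, -1.4], 0]
    - [[0.3, -5, -0.15], [0.3, 0, -1.4], 0]
    - [[0.3, -5, -0.15], [0.3, 0, -1.4], 0]

```text
t: 16.0
tool_pos: [0.434, -0.0061, 0.0868]
tool_rot: [-1.073, 1.28, 1.042]
contact_force: [-0.3, 1.1, 0.2]
opening: 0.0083
```

```bash
cat > chk.py <<'E'
from al import *
import sys
L=float(sys.argv[1]);dz=float(sys.argv[2]) # grip->nose, axis offset
t0,s0,regs=pickle.load(open('g.pkl','rb'))
t=cam('top');s=cam('scene');o=ctrl.get_obs();T=R.from_rotvec(o['tool_rot']).as_matrix();tp=o['tool_pos'];print(o['t'],tp,o['contact_force'],o['wrist_torque'],o['opening'])
M=np.array([.6118,-.040,.1105]);u=np.array([np.cos(-.2),np.sin(-.2),0]);nl=np.array([-u[1],u[0],0])
nose=tp+T@[dz,-L,0];dep=(nose-M)@u;print('depth mm',dep*1000)
vis=min(.95*L,L-dep-.008) if dep>-.02 else .95*L
V=[(im,diffline(im,i0,proj(im,tp+T@[dz,-.06,0]),proj(im,tp+T@[dz,-vis,0]))) for im,i0 in((t,t0),(s,s0))]
print([v[1][2] for v in V])
A=[]
for d in(.07,vis):
    P=tp+T@[dz,-d,0]
    def res(e):
        Q=P+T@[e[0],0,e[1]]
        return [(-v[1]*(proj(im,Q)-c)[0]+v[0]*(proj(im,Q)-c)[1]) for im,(c,v,_,_) in V]
    e=least_squares(res,[0,0]).x;Q=P+T@[e[0],0,e[1]];A.append(Q)
dr=(A[1]-A[0])/np.linalg.norm(A[1]-A[0]);print('pitch up',dr[2],'yaw rel gauge',np.arctan2(dr@nl,dr@u))
for x in(0,.018,.036,.054,.072):
    Q=A[0]+dr*(((M+u*x)-A[0])@u)/(dr@u);print('at',x,'left',round(((Q-M)@nl)*1000,1),'up',round((Q-M)[2]*1000,1))
E
python3 chk.py .195 -.022
```

```text
16.1 [ 0.4336 -0.006   0.0866] [-0.9388 -0.4243 -1.1247] [-0.0038  0.0759  0.0141] 0.006950547935513446
depth mm 12.953470052571898
[np.float64(5.5), np.float64(5.25)]
pitch up 0.03579465265766327 yaw rel gauge -0.0031775615395283363
at 0 left -0.1 up 1.6
at 0.018 left -0.2 up 2.3
at 0.036 left -0.2 up 2.9
at 0.054 left -0.3 up 3.6
at 0.072 left -0.4 up 4.2
```

Run:
```python
from al import *
t0,s0,regs=pickle.load(open('g.pkl','rb'))
S=[cam('scene') for _ in range(6)]
s=dict(S[0]);s['pixels']=np.mean([x['pixels'].astype(float) for x in S],0)
o=ctrl.get_obs();T=R.from_rotvec(o['tool_rot']).as_matrix();tp=o['tool_pos'];print(tp,-T[2,1])
d=np.abs(s['pixels']-s0['pixels']).max(2)
for a in np.arange(.03,.186,.012):
    c=proj(s,tp+T@[-.022,-a,0]);off=np.arange(-5,5.1,1)
    f=lambda g:[int(cv2.remap(g.astype(np.float32),np.float32([[c[0]]]),np.float32([[c[1]+k]]),cv2.INTER_LINEAR)[0,0]) for k in off]
    print(round(a,3),c.round(1),f(d),f(s['pixels'].min(2)))
```

```text
[ 0.434  -0.006   0.0869] 0.025860931610076576
0.03 [280.  264.1] [1, 5, 43, 128, 126, 88, 52, 23, 5, 1, 0] [82, 89, 132, 208, 199, 159, 125, 102, 91, 78, 75]
0.042 [285.3 262.4] [1, 2, 50, 126, 121, 90, 54, 27, 12, 2, 2] [75, 75, 123, 200, 199, 161, 125, 103, 92, 83, 83]
0.054 [290.6 260.7] [2, 2, 47, 113, 115, 75, 38, 17, 6, 4, 3] [105, 100, 139, 198, 199, 160, 124, 105, 92, 80, 79]
0.066 [295.8 259.1] [0, 1, 9, 109, 105, 66, 25, 5, 3, 3, 2] [195, 184, 135, 211, 205, 163, 124, 103, 91, 90, 90]
0.078 [300.9 257.4] [1, 1, 5, 18, 21, 29, 36, 12, 4, 3, 2] [195, 195, 196, 207, 204, 164, 126, 103, 98, 101, 103]
0.09 [306.  255.8] [1, 3, 18, 27, 12, 35, 72, 88, 21, 3, 1] [191, 191, 173, 212, 204, 164, 124, 106, 174, 194, 188]
0.102 [311.  254.2] [2, 2, 10, 41, 39, 18, 52, 69, 42, 4, 2] [195, 194, 197, 215, 209, 167, 125, 110, 141, 188, 194]
0.114 [315.9 252.7] [2, 2, 2, 36, 27, 32, 69, 91, 39, 4, 1] [177, 169, 171, 206, 207, 168, 127, 105, 157, 193, 195]
0.126 [320.8 251.1] [1, 1, 6, 33, 41, 17, 59, 84, 39, 2, 0] [192, 196, 198, 217, 212, 169, 126, 109, 155, 193, 195]
0.138 [325.7 249.6] [2, 2, 23, 64, 75, 45, 56, 88, 48, 5, 1] [163, 155, 168, 207, 210, 172, 129, 104, 124, 169, 192]
0.15 [330.4 248.1] [1, 2, 7, 52, 69, 32, 25, 29, 17, 1, 1] [164, 164, 173, 216, 217, 173, 126, 109, 166, 179, 160]
0.162 [335.2 246.6] [1, 1, 13, 45, 49, 21, 27, 43, 21, 3, 3] [151, 165, 178, 210, 213, 174, 129, 111, 119, 163, 193]
0.174 [339.8 245.1] [2, 3, 25, 120, 117, 68, 19, 25, 6, 2, 3] [83, 87, 113, 210, 221, 177, 129, 105, 101, 95, 90]
```

The shading profile is identical along the whole rod, so it is exactly parallel to the tool axis. The earlier "droop" came from the white background, so I'll undo the pitch and go deeper.

Emit:
step_arm:
  moves:
    - [[-0.17, 0, 0], [0, 0, 1.5], 0]
    - [[-0.17, 0, 0], [0, 0, 1.5], 0]
    - [[-0.17, 0, 0], [0, 0, 1.5], 0]
    - [[-0.16, -0.5, 0.02], [0, 0, 1.5], 0]
    - [[-0.15, -1, 0.02], [0, 0, 1.5], 0]
    - [[-0.13, -1.5, 0.02], [0, 0, 1.5], 0]
    - [[-0.12, -2, 0.02], [0, 0, 1.5], 0]
    - [[-0.1, -2.5, 0.02], [0, 0, 1.5], 0]
    - [[-0.09, -3.2, 0.02], [0, 0, 1.5], 0]
    - [[-0.09, -3.2, 0.02], [0, 0, 1.5], 0]

```text
t: 17.23
tool_pos: [0.4666, -0.0125, 0.0888]
tool_rot: [-1.06, 1.296, 1.06]
contact_force: [-0.1, 0.3, -0.5]
opening: 0.0071
```

```bash
cat > st.py <<'E'
from h import *
import sys
np.set_printoptions(precision=4,suppress=True)
L=float(sys.argv[1]);dz=float(sys.argv[2])
t=cam('top');t=cam('top');o=ctrl.get_obs();T=R.from_rotvec(o['tool_rot']).as_matrix();tp=o['tool_pos'];print(o['t'],tp,'F',o['contact_force'],o['wrist_torque'],o['opening'],'pitch',-T[2,1],'head',np.arctan2(-T[1,1],-T[0,1]))
M=np.array([.6118,-.040,.1105]);u=np.array([np.cos(-.2),np.sin(-.2),0]);nl=np.array([-u[1],u[0],0])
N=tp+T@[dz,-L,0];e=(N-M);print('nose depth,left,up mm',e@u*1000,e@nl*1000,e[2]*1000)
E
python3 st.py .195 -.022
```

```text
17.3333 [ 0.4655 -0.0122  0.0885] F [ 0.8094 -0.4505 -0.4976] [-0.0253  0.0181 -0.0044] 0.0068600134442677405 pitch -0.0007512422386644624 head -0.2003901123785762
nose depth,left,up mm 46.131303800382355 -1.9574988505345563 -0.11015255254452627
```

Emit:
step_arm:
  moves:
    - [[0, -0.2, 0], [0, 0, 0], 0]
    - [[0, -0.4, 0], [0, 0, 0], 0]
    - [[0, -0.6, 0], [0, 0, 0], 0]
    - [[0, -0.8, 0], [0, 0, 0], 0]
    - [[0, -1.0, 0], [0, 0, 0], 0]
    - [[0, -1.1, 0], [0, 0, 0], 0]
    - [[0, -1.2, 0], [0, 0, 0], 0]
    - [[0, -1.3, 0], [0, 0, 0], 0]
    - [[0, -1.3, 0], [0, 0, 0], 0]
    - [[0, -1.3, 0], [0, 0, 0], 0]

```text
t: 18.17
tool_pos: [0.4782, -0.0148, 0.0885]
tool_rot: [-1.059, 1.297, 1.061]
contact_force: [-0.6, 0.1, -0.5]
opening: 0.0068
```

```bash
python3 st.py .195 -.022
```

```text
18.2667 [ 0.4782 -0.0148  0.0885] F [ 0.6924  0.0882 -0.2705] [-0.0113  0.0653  0.0228] 0.00686322548464111 pitch -0.0009042309501102741 head -0.2003526126840754
nose depth,left,up mm 59.04639110559367 -1.9698196718578813 -0.20098481584163164
```

Emit:
step_arm:
  moves:
    - [[0, -0.2, 0], [0, 0, 0], 0]
    - [[0, -0.4, 0], [0, 0, 0], 0]
    - [[0, -0.6, 0], [0, 0, 0], 0]
    - [[0, -0.8, 0], [0, 0, 0], 0]
    - [[0, -0.9, 0], [0, 0, 0], 0]
    - [[0, -1.0, 0], [0, 0, 0], 0]
    - [[0, -1.0, 0], [0, 0, 0], 0]
    - [[0, -1.0, 0], [0, 0, 0], 0]
    - [[0, -1.0, 0], [0, 0, 0], 0]
    - [[0, -1.0, 0], [0, 0, 0], 0]

```text
t: 19.1
tool_pos: [0.4879, -0.0168, 0.0885]
tool_rot: [-1.059, 1.297, 1.061]
contact_force: [-0.5, -0.2, 0.2]
opening: 0.0071
```

Emit:
step_arm:
  moves:
    - [[0, -0.1, 0], [0, 0, 0], 0]
    - [[0, -0.2, 0], [0, 0, 0], 0]
    - [[0, -0.3, 0], [0, 0, 0], 0]
    - [[0, -0.4, 0], [0, 0, 0], 0]
    - [[0, -0.4, 0], [0, 0, 0], 0]
    - [[0, -0.4, 0], [0, 0, 0], 0]
    - [[0, -0.4, 0], [0, 0, 0], 0]
    - [[0, -0.4, 0], [0, 0, 0], 0]
    - [[0, -0.4, 0], [0, 0, 0], 0]
    - [[0, -0.4, 0], [0, 0, 0], 0]

```text
t: 19.93
tool_pos: [0.4903, -0.0173, 0.0876]
tool_rot: [-1.057, 1.3, 1.065]
contact_force: [-4.5, 1.1, 0.4]
opening: 0.007
```

```bash
python3 st.py .195 -.022
```

```text
20.0333 [ 0.4903 -0.0172  0.0875] F [-5.1515  0.8739  0.2678] [ 0.1649  0.8312 -0.0738] 0.006690837453332595 pitch -0.005067425626798849 head -0.20030682645890782
nose depth,left,up mm 71.49058118088041 -1.9205277026888168 -1.9450424840811027
```

Stopped at 71.5 mm depth, so rod a is stopped by ring 5 (11 mm) and goes to station 4. I'll push briefly, draw out and lift.

Emit:
step_arm:
  moves:
    - [[0, -0.2, 0], [0, 0, 0], 0]
    - [[0, -0.2, 0], [0, 0, 0], 0]
    - [[0, 1.5, 0], [0, 0, 0], 0]
    - [[0, 3.5, 0], [0, 0, 0], 0]
    - [[0, 6, 0], [0, 0, 0], 0]
    - [[0, 8.5, 0], [0, 0, 0], 0]
    - [[0, 11, 0], [0, 0, 0], 0]
    - [[0, 11.8, 0], [0, 0, 0], 0]
    - [[0, 11.8, 0], [0, 0, 0], 0]
    - [[0, 11.8, 0], [0, 0, 0], 0]

```text
t: 20.87
tool_pos: [0.3754, 0.0061, 0.0886]
tool_rot: [-1.058, 1.298, 1.063]
contact_force: [0.4, -0.4, -0.7]
opening: 0.0071
```

Run:
```python
from h import *
np.set_printoptions(precision=4,suppress=True)
c=np.array([.5255,-.286]);y=-.104;ux=np.array([np.cos(y),np.sin(y)]);uy=np.array([-ux[1],ux[0]])
for k,d in zip((1,2,3,4),(26,21,16,11)): print(k,c+uy*(.081-.054*(k-1)),.075+.00071*d)
o=ctrl.get_obs();print(o['tool_pos'],o['opening'],o['contact_force'])
m=c-uy*.081; g=m-.0875*ux
for p in[(.375,.01,.17),(.40,-.20,.17),(*g,.17)]: print(p,rel(p,down(y,True)))
```

```text
1 [ 0.5339 -0.2054] 0.09346
2 [ 0.5283 -0.2591] 0.08990999999999999
3 [ 0.5227 -0.3129] 0.08635999999999999
4 [ 0.5171 -0.3666] 0.08281
[0.3754 0.0061 0.0886] 0.0070503021771694445 [ 0.4133 -0.4317 -0.7183]
(0.375, 0.01, 0.17) (array([-8.13,  0.13,  0.38]), array([-5.5,  0.1, -0.1]))
(0.4, -0.2, 0.17) (array([ -8.17,  -6.49, -19.7 ]), array([-5.5,  0.1, -0.1]))
(np.float64(0.43006395109651585), np.float64(-0.3574787420824666), 0.17) (array([ -8.2 , -12.57, -34.53]), array([-5.5,  0.1, -0.1]))
```

Emit:
step_arm:
  moves:
    - [[-3, 0, 0], [0, 0, 0], 0]
    - [[-6, 0, 0], [0, 0, 0], 0]
    - [[-8.2, -0.5, -2], [0, 0, 0], 0]
    - [[-8.2, -2, -5.5], [0, 0, 0], 0]
    - [[-8.2, -3, -9], [-1, 0, 0], 0]
    - [[-8.2, -4, -12.5], [-2, 0, 0], 0]
    - [[-8.2, -5, -16], [-3, 0, 0], 0]
    - [[-8.2, -6.5, -19.5], [-4, 0, 0], 0]
    - [[-8.2, -7.5, -22.5], [-5, 0, 0], 0]
    - [[-8.2, -9, -26], [-5.5, 0, 0], 0]

```text
t: 21.7
tool_pos: [0.4127, -0.2693, 0.1702]
tool_rot: [-1.131, 1.257, 1.134]
contact_force: [1.0, 0.8, 0.6]
opening: 0.007
```

Run:
```python
from h import *
np.set_printoptions(precision=4,suppress=True)
o=ctrl.get_obs();print(o['tool_pos'],o['opening'])
print(rel((.430,-.3575,.17),down(-.104,True)))
```

```text
[ 0.4127 -0.2693  0.1702] 0.006995567532679263
(array([ 0.01, -2.64, -8.59]), array([-0. ,  0.1, -0.1]))
```

Emit:
step_arm:
  moves:
    - [[0, -1, -3.5], [0, 0, 0], 0]
    - [[0, -2, -6.5], [0, 0, 0], 0]
    - [[0, -2.6, -8.8], [0, 0, 0], 0]
    - [[0, -2.6, -8.8], [0, 0, 0], 0]
    - [[2, -2.6, -8.8], [0, 0, 0], 0]
    - [[4, -2.6, -8.8], [0, 0, 0], 0]
    - [[6, -2.6, -8.8], [0, 0, 0], 0]
    - [[8, -2.6, -8.8], [0, 0, 0], 0]
    - [[8.5, -2.6, -8.8], [0, 0, 0], 0]
    - [[8.5, -2.6, -8.8], [0, 0, 0], 0]

```text
t: 22.53
tool_pos: [0.4286, -0.3584, 0.0827]
tool_rot: [-1.127, 1.257, 1.138]
contact_force: [0.2, -0.1, 0.4]
opening: 0.0071
```

Run:
```python
from h import *
np.set_printoptions(precision=4,suppress=True)
t=cam('top');s=cam('scene');o=ctrl.get_obs();print(o['tool_pos'],o['opening'],o['contact_force'])
a=t['pixels'][240:310,390:500];b=s['pixels'][270:400,340:490]
cv2.imwrite('pics/p10.png',np.hstack([cv2.resize(a,(440,280)),cv2.resize(b,(323,280))]))
```

```text
[ 0.43   -0.3599  0.0859] 0.006805334638734825 [ 0.2568 -0.7171  0.9373]
```

View pics/p10.png

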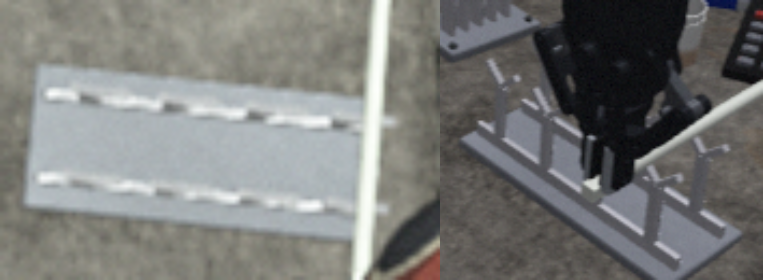

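Run:
```python
from h import *
np.set_printoptions(precision=1,suppress=True)
t=cam('top');s=cam('scene')
c=np.array([.5255,-.286]);y=-.104;ux=np.array([np.cos(y),np.sin(y)]);uy=np.array([-ux[1],ux[0]])
for k in range(4):
  for sx in(-.027,.027):
    P=c+uy*(.081-.054*k)+ux*sx;a=proj(t,[*P,.075]);b=proj(s,[*P,.075]);print(k+1,sx,(a-[390,240])*4,(b-[340,270])*2.154+[440,0])
o=ctrl.get_obs();T=R.from_rotvec(o['tool_rot']).as_matrix();print(o['tool_pos'])
for d in(.0605,.1145): P=o['tool_pos']+T@[-.022,-d,0];print('rod',P*1000,(proj(t,P)-[390,240])*4)
```

```text
1 -0.027 [ 91.8 175.5] [499.8  83.2]
1 0.027 [99.6 88.9] [545.2  61.5]
2 -0.027 [178.9 184.6] [546.8 112.9]
2 0.027 [186.5  98. ] [592.6  89.1]
3 -0.027 [266.3 193.8] [598.6 145.6]
3 0.027 [273.6 107. ] [644.7 119.3]
4 -0.027 [353.8 202.9] [655.9 181.8]
4 0.027 [360.8 116. ] [702.1 152.7]
[ 0.4 -0.4  0.1]
rod [ 490.5 -366.7  109. ] [373.2 201.3]
rod [ 544.2 -372.3  109. ] [380.3 112.4]
```

Emit:
step_arm:
  moves:
    - [[0.5, 0, 0.15], [0, 0, 0], 0]
    - [[1, 0, 0.15], [0, 0, 0], 0]
    - [[1.5, 0, 0.15], [0, 0, 0], 0]
    - [[2, 0, 0.15], [0, 0, 0], 0]
    - [[2.3, 0, 0.15], [0, 0, 0], 0]
    - [[2.5, 0, 0.15], [0, 0, 0], 0]
    - [[2.6, 0, 0.15], [0, 0, 0], 0]
    - [[2.6, 0, 0.15], [0, 0, 0], 0]
    - [[2.6, 0, 0.15], [0, 0, 0], 0]
    - [[2.6, 0, 0.15], [0, 0, 0], 0]

```text
t: 23.57
tool_pos: [0.4305, -0.3588, 0.061]
tool_rot: [-1.133, 1.257, 1.132]
contact_force: [-1.5, 1.9, 0.7]
opening: 0.0067
```

Run:
```python
from h import *
np.set_printoptions(precision=4,suppress=True)
s=cam('scene');o=ctrl.get_obs();print(o['tool_pos'],o['opening'],o['contact_force'],o['wrist_torque'])
```

```text
[ 0.4305 -0.3588  0.061 ] 0.006774432170250772 [-1.131   2.8515  0.7502] [0.3309 0.2037 0.0421]
```

Emit:
step_arm:
  moves:
    - [[0.05, 0, 0.1], [0, 0, 0], 0]
    - [[0.1, 0, 0.2], [0, 0, 0], 0]
    - [[0.15, 0, 0.2], [0, 0, 0], 0]
    - [[0.15, 0, 0.2], [0, 0, 0], 0]
    - [[0.15, 0, 0.2], [0, 0, 0], 0.15]
    - [[0.15, 0, 0.2], [0, 0, 0], 0.2]
    - [[0.15, 0, 0.2], [0, 0, 0], 0.3]
    - [[0.15, 0, 0.2], [0, 0, 0], 0.4]
    - [[0.15, 0, 0.2], [0, 0, 0], 0.4]
    - [[0.15, 0, 0.2], [0, 0, 0], 0.4]

```text
t: 24.45
tool_pos: [0.4307, -0.3567, 0.0594]
tool_rot: [-1.133, 1.257, 1.132]
contact_force: [-0.3, -0.4, 0.5]
opening: 0.0344
```

Emit:
step_arm:
  moves:
    - [[-1, 0, 0], [0, 0, 0], 0.4]
    - [[-3, 0, 0], [0, 0, 0], 0.4]
    - [[-6, 0, 0], [0, 0, 0], 0.4]
    - [[-9, 0, 0], [0, 0, 0], 0.4]
    - [[-10, 0, 2], [0, 0, 0], 0.4]
    - [[-10, 0, 5], [0, 0, 0], 0.4]
    - [[-10, 0, 8], [0, 0, 0], 0.4]
    - [[-10, 0, 11], [0, 0, 0], 0.4]
    - [[-10, 0, 14], [0, 0, 0], 0.4]
    - [[-10, 0, 17], [0, 0, 0], 0.4]

```text
t: 25.28
tool_pos: [0.4483, -0.1863, 0.1603]
tool_rot: [-1.133, 1.256, 1.13]
contact_force: [-0.0, 1.1, 0.5]
opening: 0.0345
```

Run:
```python
from al import *
t=cam('top');s=cam('scene');o=ctrl.get_obs();print(o['tool_pos'],o['opening'],o['contact_force'])
c=np.array([.5171,-.3666]);u=np.array([np.cos(-.104),np.sin(-.104)])
for im in(t,s):
    for d in(-.1075,-.08,.08,.1075): print(im['n'],d,proj(im,[*(c+u*d),.083]))
a=t['pixels'][210:330,390:510];b=s['pixels'][260:400,330:510]
cv2.imwrite('pics/p11.png',np.hstack([cv2.resize(a,(400,400)),cv2.resize(b,(400,311)) if 0 else cv2.resize(b,(400,400))]))
for nm,seg in(('b',[(.59,.185),(.3938,.207)]),('c',[(.6188,.4149),(.4443,.382)])): print(nm,rodfit(t,seg,.013))
```

```text
[ 0.4485 -0.1844  0.16  ] 0.034454658841983454 [-0.5912 -0.627  -0.1175]
top -0.1075 [476.6557 323.4793]
top -0.08 [477.5626 312.2322]
top 0.08 [482.7809 247.5199]
top 0.1075 [483.6679 236.5206]
scene -0.1075 [405.1527 372.4233]
scene -0.08 [417.8615 364.5163]
scene 0.08 [481.8115 324.7285]
scene 0.1075 [491.3464 318.7962]
b (array([0.5909, 0.1847], dtype=float32), array([0.3935, 0.2066], dtype=float32), 28.524761199951172)
c (array([0.6185, 0.4143], dtype=float32), array([0.4444, 0.3815], dtype=float32), 18.313770294189453)
```

View pics/p11.png

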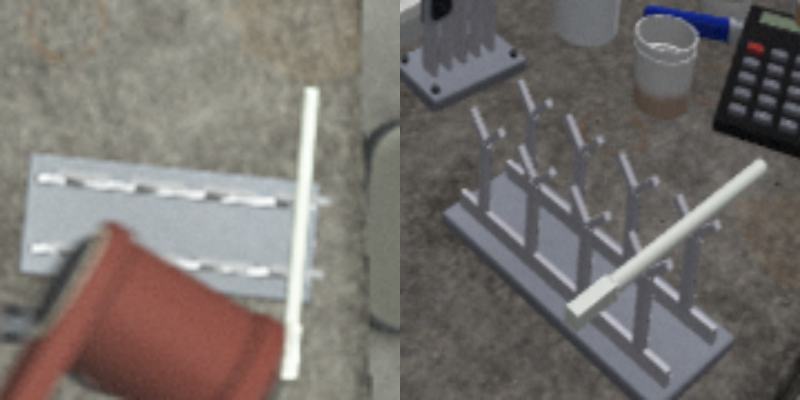

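Rod a lies level in station 4, in both notches: top nose at (484,236), exactly as predicted. Rod b next: it has not moved, and it is unambiguous (thick, 197 mm).

Run:
```python
from h import *
for p in[(.414,.0,.16),(.414,.202,.12),(.414,.202,0)]: print(rel(p,down(-.1105,True)))
```

```text
(array([-0.  ,  5.27, 18.01]), array([0.6, 0. , 0.1]))
(array([ 4.  ,  7.28, 38.1 ]), array([0.6, 0. , 0.1]))
(array([16. ,  7.3, 38.1]), array([0.6, 0. , 0.1]))
```

Emit:
step_arm:
  moves:
    - [[0, 1, 4], [0, 0, 0], 0.6]
    - [[0, 2, 8], [0, 0, 0], 0.6]
    - [[0, 3, 12], [0, 0, 0], 0.6]
    - [[0, 4.5, 16], [0, 0, 0], 0.6]
    - [[0, 5.3, 20], [0, 0, 0], 0.6]
    - [[0, 5.7, 24], [0, 0, 0], 0.6]
    - [[0, 6, 28], [0, 0, 0], 0.6]
    - [[1, 6.5, 32], [0.6, 0, 0], 0.6]
    - [[2, 7, 35.5], [0.6, 0, 0], 0.6]
    - [[4, 7.3, 38.1], [0.6, 0, 0], 0.6]

```text
t: 26.22
tool_pos: [0.4158, 0.2048, 0.1229]
tool_rot: [-1.131, 1.251, 1.125]
contact_force: [1.3, -0.0, -0.0]
opening: 0.0512
```

Run:
```python
from h import *
np.set_printoptions(precision=4,suppress=True)
w=cam('wrist');w=cam('wrist');o=ctrl.get_obs();print(o['tool_pos'])
N,S,wd=rodfit(w,[(.59,.185),(.3938,.207)],.02);print(N,S,wd,np.linalg.norm(N-S))
print(rel((.414,.202,-.013),down(-.1105,True)))
```

```text
[0.4119 0.2039 0.1175]
[0.5963 0.1802] [0.3988 0.2009] 25.138622283935547 0.19858402
(array([13.05, -0.27, -0.15]), array([ 0.3, -0.1, -0.2]))
```

Emit:
step_arm:
  moves:
    - [[3, -0.3, -0.2], [0, 0, 0], 0.6]
    - [[6, -0.3, -0.2], [0, 0, 0], 0.6]
    - [[8.5, -0.3, -0.2], [0, 0, 0], 0.6]
    - [[10.5, -0.3, -0.2], [0, 0, 0], 0.6]
    - [[12, -0.3, -0.2], [0, 0, 0], 0.6]
    - [[12.7, -0.3, -0.2], [0, 0, 0], 0.6]
    - [[13, -0.3, -0.2], [0, 0, 0], 0.6]
    - [[13, -0.3, -0.2], [0, 0, 0], 0.6]
    - [[13, -0.3, -0.2], [0, 0, 0], 0.5]
    - [[13, -0.3, -0.2], [0, 0, 0], 0.4]

```text
t: 27.15
tool_pos: [0.4156, 0.2017, -0.011]
tool_rot: [-1.131, 1.258, 1.132]
contact_force: [0.7, -1.1, -0.7]
opening: 0.0343
```

Emit:
step_arm:
  moves:
    - [[0, 0, 0], [0, 0, 0], 0.3]
    - [[0, 0, 0], [0, 0, 0], 0]
    - [[0, 0, 0], [0, 0, 0], 0]
    - [[0, 0, 0], [0, 0, 0], 0]
    - [[0, 0, 0], [0, 0, 0], 0]
    - [[0, 0, 0], [0, 0, 0], 0]
    - [[-1, 0, 0], [0, 0, 0], 0]
    - [[-3, 0, 0], [0, 0, 0], 0]
    - [[-5, 0, 0], [0, 0, 0], 0]
    - [[-6, 0, 0], [0, 0, 0], 0]
  grip_force: 100

```text
t: 27.98
tool_pos: [0.4167, 0.2021, 0.0514]
tool_rot: [-1.131, 1.255, 1.13]
contact_force: [0.5, 0.0, -0.9]
opening: 0.0234
```

Run:
```python
from h import *
np.set_printoptions(precision=4,suppress=True)
t=cam('top');o=ctrl.get_obs();print(o['tool_pos'],o['opening'],o['contact_force'],o['wrist_torque'])
for p in[(.36,.20,.15),(.37,.0,.15),(.40,.003,.15),(.395,.003,.084)]: print(rel(p,down(-.20,True)))
t=cam('top');print(rodfit(t,[(.6188,.4149),(.4443,.382)],.01))
```

```text
[0.4179 0.2025 0.0529] 0.023320981510139237 [1.3279 1.097  0.1415] [ 0.056  -0.0299  0.0205]
(array([-9.74,  5.69, -0.84]), array([5.4, 0.1, 0.3]))
(array([ -9.77,   2.59, -20.62]), array([5.4, 0.1, 0.3]))
(array([ -9.75,  -0.36, -20.01]), array([5.4, 0.1, 0.3]))
(array([ -3.16,   0.16, -20.07]), array([5.4, 0.1, 0.3]))
(array([0.6188, 0.415 ], dtype=float32), array([0.4444, 0.3822], dtype=float32), 18.348936080932617)
```

Emit:
step_arm:
  moves:
    - [[-3, 2, 0], [0, 0, 0], 0]
    - [[-6.5, 4, 0], [0, 0, 0], 0]
    - [[-9.5, 5, -2], [0, 0, 0], 0]
    - [[-9.7, 5, -5], [1, 0, 0], 0]
    - [[-9.7, 4.5, -8], [2, 0, 0], 0]
    - [[-9.7, 4, -11], [3, 0, 0], 0]
    - [[-9.7, 3.5, -14], [4, 0, 0], 0]
    - [[-9.7, 3, -17], [5, 0, 0], 0]
    - [[-9.7, 2.5, -20], [5.4, 0, 0], 0]
    - [[-9.7, 1, -20.3], [5.4, 0.1, 0.3], 0]

```text
t: 28.92
tool_pos: [0.384, -0.0023, 0.1465]
tool_rot: [-1.056, 1.303, 1.058]
contact_force: [0.2, 0.6, -1.4]
opening: 0.0233
```

Run:
```python
from h import *
np.set_printoptions(precision=4,suppress=True)
t=cam('top');o=ctrl.get_obs();print(o['tool_pos'],o['opening'])
for p in[(.395,.002,.15),(.395,.002,.085)]: print(rel(p,down(-.20,True)))
```

```text
[ 0.3868 -0.0015  0.1468] 0.023666047611641764
(array([-0.32, -0.73,  0.51]), array([-0.3, -0. , -0.1]))
(array([ 6.18, -0.74,  0.51]), array([-0.3, -0. , -0.1]))
```

Emit:
step_arm:
  moves:
    - [[0, -0.5, 0.5], [-0.3, 0, -0.1], 0]
    - [[1, -0.7, 0.5], [-0.3, 0, -0.1], 0]
    - [[2.5, -0.7, 0.5], [-0.3, 0, -0.1], 0]
    - [[4, -0.7, 0.5], [-0.3, 0, -0.1], 0]
    - [[5.5, -0.7, 0.5], [-0.3, 0, -0.1], 0]
    - [[6.2, -0.7, 0.5], [-0.3, 0, -0.1], 0]
    - [[6.2, -0.7, 0.5], [-0.3, 0, -0.1], 0]
    - [[6.2, -0.7, 0.5], [-0.3, 0, -0.1], 0]
    - [[6.2, -0.7, 0.5], [-0.3, 0, -0.1], 0]
    - [[6.2, -0.7, 0.5], [-0.3, 0, -0.1], 0]

```text
t: 29.8
tool_pos: [0.3954, 0.002, 0.0859]
tool_rot: [-1.063, 1.296, 1.059]
contact_force: [-0.4, -0.7, -0.6]
opening: 0.0234
```

```bash
python3 st.py .175 -.0255
python3 - <<'E'
from al import *
t0,s0,regs=pickle.load(open('g.pkl','rb'))
S=[cam('scene') for _ in range(4)];s=S[-1];im=np.mean([x['pixels'].astype(float) for x in S],0)
t=cam('top')
o=ctrl.get_obs();T=R.from_rotvec(o['tool_rot']).as_matrix();tp=o['tool_pos']
for c0,g,n in((s,im.min(2),'s'),(t,t['pixels'].min(2),'t')):
  for a in (.03,.06,.10,.14,.165,.17,.175,.18,.185):
    c=proj(c0,tp+T@[-.0255,-a,0]);off=np.arange(-9,9.1,1)
    k=(off,0*off) if n=='t' else (0*off,off)
    print(n,a,c.round(1),cv2.remap(g.astype(np.float32),(c[0]+k[0]).astype(np.float32)[None],(c[1]+k[1]).astype(np.float32)[None],cv2.INTER_LINEAR)[0].astype(int))
E
```

```text
29.9 [0.3953 0.0019 0.0858] F [-0.3555 -0.7172 -1.4871] [-0.0125  0.0455 -0.021 ] 0.02369181666187626 pitch 0.0022471973329547534 head -0.1998389414472314
nose depth,left,up mm -45.554262262665524 -1.8815704877239654 1.2277684268055533
s 0.03 [261.9 268.9] [ 58  76  76 111 199 216 208 197 184 168 151 136 125 116 106 100  98  88
  85]
s 0.06 [275.7 264.9] [ 74  75  72 101 194 215 212 202 189 173 155 139 126 116 105 101  99  83
  72]
s 0.1 [293.4 259.7] [199 199 198 177 197 214 215 207 195 178 160 143 128 116 107 101  95  82
  83]
s 0.14 [310.4 254.8] [196 195 193 191 205 213 214 212 201 185 167 149 133 118 107 101 105 168
 171]
s 0.165 [320.7 251.8] [158 166 165 187 204 213 214 211 205 190 170 152 136 120 107 102 110 159
 183]
s 0.17 [322.7 251.2] [123 128 134 142 186 211 214 212 207 190 172 153 137 120 107 102 111 177
 174]
s 0.175 [324.7 250.6] [129 147 159 159 171 198 211 211 205 191 172 154 138 121 108 101 126 168
 173]
s 0.18 [326.7 250. ] [123 152 164 166 164 157 165 178 195 184 173 154 136 121 107 102 138 188
 185]
s 0.185 [328.7 249.4] [123 140 162 164 165 165 156 146 145 138 
[... 237 characters left out ...]

t 0.1 [338.8 289.3] [ 98  93 111 158 207 227 235 239 241 240 234 227 208 168 123 112 113 111
 118]
t 0.14 [342.  273.1] [108 101 102 152 210 229 234 239 240 241 237 231 218 172 127 104 112 120
 113]
t 0.165 [344. 263.] [100 102 102 151 208 228 233 239 239 239 237 231 219 171 122 105 110 115
 131]
t 0.17 [344.4 261. ] [102 104 120 161 204 227 234 239 242 243 241 234 213 168 125 110 112 119
 123]
t 0.175 [344.8 259. ] [108 106 113 148 182 200 206 210 195 181 166 137 117 109 114 120 126 122
 117]
t 0.18 [345.2 257. ] [109 108 108 113 113 112 110 105 108 118 115 113 108 105 114 123 125 117
 113]
t 0.185 [345.6 255. ] [117 116 113 107 103 100  96  94 104 113 109 109 119 125 127 123 113 106
 103]
```

Emit:
step_arm:
  moves:
    - [[-0.06, -1, -0.03], [0, 0, 0.1], 0]
    - [[-0.06, -2, -0.03], [0, 0, 0.1], 0]
    - [[-0.06, -3, -0.03], [0, 0, 0.1], 0]
    - [[-0.06, -4, -0.03], [0, 0, 0.1], 0]
    - [[-0.06, -4.4, -0.03], [0, 0, 0.1], 0]
    - [[-0.06, -4.8, -0.03], [0, 0, 0.1], 0]
    - [[-0.06, -5.2, -0.03], [0, 0, 0.1], 0]
    - [[-0.06, -5.6, -0.03], [0, 0, 0.1], 0]
    - [[-0.06, -5.6, -0.03], [0, 0, 0.1], 0]
    - [[-0.06, -5.6, -0.03], [0, 0, 0.1], 0]

```text
t: 30.98
tool_pos: [0.4499, -0.0095, 0.086]
tool_rot: [-1.061, 1.297, 1.061]
contact_force: [0.4, 1.0, -1.6]
opening: 0.0236
```

```bash
python3 st.py .175 -.0235
```

```text
31.0833 [ 0.4498 -0.0095  0.086 ] F [ 0.1569  0.5603 -1.5238] [ 0.091  -0.0841  0.1442] 0.02342777171221343 pitch 2.6042351835620092e-05 head -0.1999439309291569
nose depth,left,up mm 10.173884110397655 -2.2617329615583133 -0.948669811247832
```

Emit:
step_arm:
  moves:
    - [[0, -0.15, 0], [0, 0, 0], 0]
    - [[0, -0.3, 0], [0, 0, 0], 0]
    - [[0, -0.45, 0], [0, 0, 0], 0]
    - [[0, -0.6, 0], [0, 0, 0], 0]
    - [[0, -0.75, 0], [0, 0, 0], 0]
    - [[0, -0.9, 0], [0, 0, 0], 0]
    - [[0, -1.0, 0], [0, 0, 0], 0]
    - [[0, -1.0, 0], [0, 0, 0], 0]
    - [[0, -1.0, 0], [0, 0, 0], 0]
    - [[0, -1.0, 0], [0, 0, 0], 0]

```text
t: 31.92
tool_pos: [0.4573, -0.0109, 0.085]
tool_rot: [-1.058, 1.302, 1.065]
contact_force: [-8.6, 2.1, 3.0]
opening: 0.0232
```

```bash
python3 st.py .175 -.0235
```

```text
32.0167 [ 0.4573 -0.0109  0.085 ] F [-8.4435  1.5781  1.8973] [0.3142 0.9882 0.0207] 0.023244771357120268 pitch -0.006412821720374495 head -0.1998064933156001
nose depth,left,up mm 17.940510700301207 -2.179490411597402 -3.094178745042295
```

Rod b is stopped at 17.9 mm depth, so ring 2 (26 mm) and station 1. I'll draw it out and carry it there.

Emit:
step_arm:
  moves:
    - [[0, -0.1, 0], [0, 0, 0], 0]
    - [[0, -0.1, 0], [0, 0, 0], 0]
    - [[0, 1, 0], [0, 0, 0], 0]
    - [[0, 3, 0], [0, 0, 0], 0]
    - [[0, 5, 0], [0, 0, 0], 0]
    - [[0, 7, 0], [0, 0, 0], 0]
    - [[0, 7.5, 0], [0, 0, 0], 0]
    - [[-2, 7.5, 0], [0, 0, 0], 0]
    - [[-5, 7.5, 0], [0, 0, 0], 0]
    - [[-8, 7.5, -1], [0, 0, 0], 0]

```text
t: 32.85
tool_pos: [0.3819, -0.0052, 0.1656]
tool_rot: [-1.057, 1.302, 1.068]
contact_force: [0.4, -0.8, -1.1]
opening: 0.0238
```

Run:
```python
from h import *
np.set_printoptions(precision=4,suppress=True)
t=cam('top');o=ctrl.get_obs();print(o['tool_pos'],o['opening'])
for p in[(.457,-.199,.165),(.457,-.199,.09)]: print(rel(p,down(-.104,True)))
```

```text
[ 0.3859 -0.0079  0.1736] 0.02349341940374839
(array([  0.95, -10.76, -17.32]), array([-5.5, -0.1,  0.3]))
(array([  8.45, -10.72, -17.3 ]), array([-5.5, -0.1,  0.3]))
```

Emit:
step_arm:
  moves:
    - [[0.5, -0.5, -3.5], [0, 0, 0], 0]
    - [[0.8, -1, -7], [-1.5, 0, 0], 0]
    - [[0.9, -2.5, -10.5], [-3, 0, 0], 0]
    - [[0.9, -5, -14], [-4.5, 0, 0], 0]
    - [[0.9, -8, -17], [-5.5, -0.1, 0.3], 0]
    - [[0.9, -10.7, -17.3], [-5.5, -0.1, 0.3], 0]
    - [[3, -10.7, -17.3], [-5.5, -0.1, 0.3], 0]
    - [[5.5, -10.7, -17.3], [-5.5, -0.1, 0.3], 0]
    - [[7.5, -10.7, -17.3], [-5.5, -0.1, 0.3], 0]
    - [[8.4, -10.7, -17.3], [-5.5, -0.1, 0.3], 0]

```text
t: 33.73
tool_pos: [0.4555, -0.1984, 0.0868]
tool_rot: [-1.129, 1.259, 1.137]
contact_force: [0.3, -0.5, -1.1]
opening: 0.0234
```

Run:
```python
from al import *
t=cam('top');t=cam('top');o=ctrl.get_obs();T=R.from_rotvec(o['tool_rot']).as_matrix();tp=o['tool_pos'];print(tp,o['opening'],o['contact_force'])
c=np.array([.5339,-.2054])
for a in(.11,.14,.16):
    P=tp+T@[-.0235,-a,0];px=proj(t,P);off=np.arange(-9,10.)
    print(a,px.round(1),cv2.remap(t['pixels'].min(2).astype(np.float32),(px[0]+off).astype(np.float32)[None],np.full((1,19),px[1],np.float32),cv2.INTER_LINEAR)[0].astype(int))
P=tp+T@[-.0235,-.0775,0];print('mid',P)
print(rel((.457,-.199,.070),down(-.104,True)))
```

```text
[ 0.4556 -0.1983  0.0881] 0.023477927933868496 [-0.5949 -0.1582 -1.1783]
0.11 [417.8 259.4] [178 176 169 173 205 225 236 241 243 242 239 232 217 188 176 173 172 170
 168]
0.14 [418.9 247.2] [129 128 132 164 204 224 233 240 242 243 241 233 217 172 129 120 119 127
 131]
0.16 [419.6 239.1] [130 128 135 166 200 222 233 238 241 242 240 237 215 167 133 132 139 144
 144]
mid [ 0.5328 -0.2064  0.1113]
(array([ 1.81, -0.15, -0.06]), array([ 0. ,  0.1, -0.3]))
```

Emit:
step_arm:
  moves:
    - [[0.4, -0.1, -0.15], [0, 0, -0.2], 0]
    - [[0.8, -0.1, -0.15], [0, 0, -0.2], 0]
    - [[1.2, -0.1, -0.15], [0, 0, -0.2], 0]
    - [[1.5, -0.1, -0.15], [0, 0, -0.2], 0]
    - [[1.7, -0.1, -0.15], [0, 0, -0.2], 0]
    - [[1.8, -0.1, -0.15], [0, 0, -0.2], 0]
    - [[1.8, -0.1, -0.15], [0, 0, -0.2], 0]
    - [[1.8, -0.1, -0.15], [0, 0, -0.2], 0]
    - [[1.8, -0.1, -0.15], [0, 0, -0.2], 0]
    - [[1.8, -0.1, -0.15], [0, 0, -0.2], 0]

```text
t: 34.67
tool_pos: [0.457, -0.1999, 0.0719]
tool_rot: [-1.132, 1.255, 1.133]
contact_force: [-5.1, 3.5, 6.6]
opening: 0.0235
```

Run:
```python
from h import *
np.set_printoptions(precision=4,suppress=True)
o=ctrl.get_obs();print(o['tool_pos'],o['opening'],o['contact_force'],o['wrist_torque'])
```

```text
[ 0.457  -0.1999  0.0719] 0.023531538469441504 [-5.0734  3.5346  6.567 ] [0.4208 0.3285 0.0711]
```

Emit:
step_arm:
  moves:
    - [[0.05, 0, 0.1], [0, 0, 0], 0]
    - [[0.1, 0, 0.15], [0, 0, 0], 0]
    - [[0.1, 0, 0.15], [0, 0, 0], 0]
    - [[0.1, 0, 0.15], [0, 0, 0], 0]
    - [[0.1, 0, 0.15], [0, 0, 0], 0.3]
    - [[0.1, 0, 0.15], [0, 0, 0], 0.35]
    - [[0.1, 0, 0.15], [0, 0, 0], 0.4]
    - [[0.1, 0, 0.15], [0, 0, 0], 0.5]
    - [[0.1, 0, 0.15], [0, 0, 0], 0.55]
    - [[0.1, 0, 0.15], [0, 0, 0], 0.55]

```text
t: 35.5
tool_pos: [0.4571, -0.1984, 0.0709]
tool_rot: [-1.132, 1.255, 1.133]
contact_force: [0.3, 0.1, -0.8]
opening: 0.0475
```

Emit:
step_arm:
  moves:
    - [[-1, 0, 0], [0, 0, 0], 0.55]
    - [[-3, 0, 0], [0, 0, 0], 0.55]
    - [[-6, 0, 0], [0, 0, 0], 0.55]
    - [[-9, 0, 1], [0, 0, 0], 0.55]
    - [[-10, 0, 4], [0, 0, 0], 0.55]
    - [[-10, 0, 8], [0, 0, 0], 0.55]
    - [[-10, 0, 12], [0, 0, 0], 0.55]
    - [[-10, 0, 16], [0, 0, 0], 0.55]
    - [[-10, 0, 20], [0, 0, 0], 0.55]
    - [[-10, 0, 24], [0, 0, 0], 0.55]

```text
t: 36.33
tool_pos: [0.482, 0.042, 0.1724]
tool_rot: [-1.132, 1.254, 1.132]
contact_force: [0.6, 0.5, 0.9]
opening: 0.0469
```

Run:
```python
from al import *
t=cam('top');s=cam('scene');o=ctrl.get_obs();print(o['tool_pos'],o['opening'],o['contact_force'])
a=t['pixels'][210:330,390:510];b=s['pixels'][260:400,330:510]
cv2.imwrite('pics/p12.png',np.hstack([cv2.resize(a,(400,400)),cv2.resize(b,(400,400))]))
N,S,w=rodfit(t,[(.6188,.4149),(.4443,.382)],.01);d=(N-S)/np.linalg.norm(N-S);yaw=np.arctan2(d[1],d[0]);print(N,S,w,np.linalg.norm(N-S),yaw,S+.02*d)
g=S+.02*d+[.001,-.003]
print(rel((g[0],g[1],.12),down(yaw,True)))
```

```text
[0.482  0.045  0.1722] 0.04696915928544591 [-0.3641 -0.255  -0.1901]
[0.6188 0.415 ] [0.4444 0.382 ] 17.954666137695312 0.17749469 0.18691994 [0.4641 0.3857]
(array([ 5.32,  4.93, 33.43]), array([-16.2,   0.2,   0.1]))
```

View pics/p12.png

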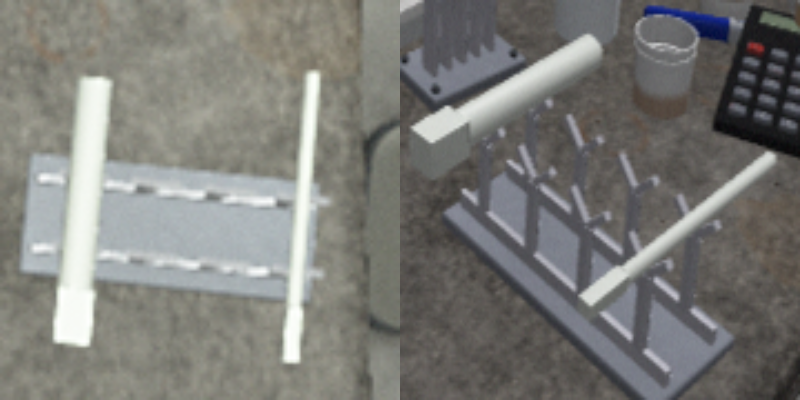

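Both rods lie in both notches of their stations. However, rod a's nose has gone from crop row 88 to 72, so it has been knocked about 12 mm forward while the arm was elsewhere. I'll quantify both.

```bash
cat > rs.py <<'E'
from al import *
t=cam('top')
ux=np.array([np.cos(-.104),np.sin(-.104)])
def along(c,zc,half):
    """where along the rod axis does the white end: profile of min channel along axis top line"""
    z=zc; d=np.arange(-.14,.14,.001)
    px=np.array([proj(t,[*(c+ux*k),z]) for k in d]).astype(np.float32)
    v=cv2.remap(t['pixels'].min(2).astype(np.float32),px[:,0][None],px[:,1][None],cv2.INTER_LINEAR)[0]
    i=np.nonzero(v>195)[0];return d[i[0]],d[i[-1]],(d[i[0]]+d[i[-1]])/2
import sys
for n,c,zc,h in(('a4',(.5171,-.3666),.0865,.0055),('b1',(.5339,-.2040),.103,.013),('c2',(.5283,-.2591),.097,.0105),('c3',(.5227,-.3129),.092,.008)):
    try: print(n,along(np.array(c),zc,h))
    except Exception as e: print(n,'none')
E
python3 rs.py
```

```text
a4 (np.float64(-0.09399999999999997), np.float64(0.12000000000000022), np.float64(0.013000000000000123))
b1 (np.float64(-0.09699999999999998), np.float64(0.0970000000000002), np.float64(1.1102230246251565e-16))
c2 (np.float64(-0.03399999999999992), np.float64(0.025000000000000133), np.float64(-0.004499999999999893))
c3 (np.float64(-0.03399999999999992), np.float64(0.025000000000000133), np.float64(-0.004499999999999893))
```

Rod b is centred; rod a is 13 mm forward, still seated, and I'll re-centre it at the end. Rod c next: white, 177 mm, at (178,275) in the top view. The pink one is left alone.

Emit:
step_arm:
  moves:
    - [[0, 1, 4], [0, 0, 0], 0.5]
    - [[0, 2, 8], [-2, 0, 0], 0.5]
    - [[0, 3, 12], [-4, 0, 0], 0.5]
    - [[0, 3.5, 16], [-6, 0, 0], 0.5]
    - [[1, 4, 20], [-9, 0, 0], 0.5]
    - [[2, 4.5, 24], [-12, 0, 0], 0.5]
    - [[3, 5, 28], [-15, 0.2, 0.1], 0.5]
    - [[4, 5, 31.5], [-16.2, 0.2, 0.1], 0.5]
    - [[5.3, 4.9, 33.4], [-16.2, 0.2, 0.1], 0.5]
    - [[5.3, 4.9, 33.4], [-16.2, 0.2, 0.1], 0.5]

```text
t: 37.32
tool_pos: [0.4654, 0.3813, 0.1169]
tool_rot: [-1.346, 1.121, 1.347]
contact_force: [-0.8, -0.8, -1.2]
opening: 0.0426
```

Run:
```python
from h import *
np.set_printoptions(precision=4,suppress=True)
w=cam('wrist');w=cam('wrist');o=ctrl.get_obs();print(o['tool_pos'])
N,S,wd=rodfit(w,[(.6188,.4149),(.4443,.382)],.012);print(N,S,wd,np.linalg.norm(N-S))
d=(N-S)/np.linalg.norm(N-S);print(S+.02*d,np.arctan2(d[1],d[0]))
print(rel((.465,.3827,-.0145),down(.187,True)))
```

```text
[0.4663 0.3791 0.119 ]
[0.6233 0.411 ] [0.4503 0.3767] 15.947617530822754 0.17634957
[0.47   0.3806] 0.19575964
(array([13.34,  0.03,  0.42]), array([-0.2, -0.2, -0.1]))
```

Emit:
step_arm:
  moves:
    - [[3, 0, 0.3], [-0.2, 0, 0], 0.5]
    - [[6, 0, 0.3], [-0.2, 0, 0], 0.5]
    - [[8.5, 0, 0.3], [-0.2, 0, 0], 0.5]
    - [[10.5, 0, 0.3], [-0.2, 0, 0], 0.5]
    - [[12, 0, 0.3], [-0.2, 0, 0], 0.5]
    - [[12.8, 0, 0.3], [-0.2, 0, 0], 0.5]
    - [[13.3, 0, 0.3], [-0.2, 0, 0], 0.5]
    - [[13.3, 0, 0.3], [-0.2, 0, 0], 0.5]
    - [[13.3, 0, 0.3], [-0.2, 0, 0], 0.4]
    - [[13.3, 0, 0.3], [-0.2, 0, 0], 0.3]

```text
t: 38.25
tool_pos: [0.4668, 0.382, -0.0123]
tool_rot: [-1.348, 1.116, 1.344]
contact_force: [0.3, 0.4, 0.7]
opening: 0.0259
```

Emit:
step_arm:
  moves:
    - [[0.05, 0, 0], [0, 0, 0], 0.2]
    - [[0.05, 0, 0], [0, 0, 0], 0.1]
    - [[0.05, 0, 0], [0, 0, 0], 0]
    - [[0.05, 0, 0], [0, 0, 0], 0]
    - [[0.05, 0, 0], [0, 0, 0], 0]
    - [[0.05, 0, 0], [0, 0, 0], 0]
    - [[-1, 0, 0], [0, 0, 0], 0]
    - [[-3, 0, 0], [0, 0, 0], 0]
    - [[-5, 0, 0], [0, 0, 0], 0]
    - [[-6, 0, 0], [0, 0, 0], 0]

```text
t: 39.08
tool_pos: [0.4679, 0.3831, 0.0507]
tool_rot: [-1.348, 1.112, 1.343]
contact_force: [1.9, 0.6, -0.3]
opening: 0.0119
```

Run:
```python
from h import *
np.set_printoptions(precision=4,suppress=True)
t=cam('top');o=ctrl.get_obs();print(o['tool_pos'],o['opening'],o['contact_force'],o['wrist_torque'])
for p in[(.40,.36,.15),(.37,.2,.15),(.40,.001,.15),(.40,.001,.089)]: print(rel(p,down(-.20,True)))
```

```text
[0.469  0.3838 0.0524] 0.011623108742955227 [1.0109 0.9779 1.6435] [ 0.0698 -0.0193 -0.032 ]
(array([-9.81,  7.16, -1.05]), array([22.2,  0.1,  0.4]))
(array([ -9.85,  13.09, -16.21]), array([22.2,  0.1,  0.4]))
(array([ -9.86,  13.85, -36.32]), array([22.2,  0.1,  0.4]))
(array([ -3.76,  13.89, -36.32]), array([22.2,  0.1,  0.4]))
```

Emit:
step_arm:
  moves:
    - [[-3, 2, 0], [2, 0, 0], 0]
    - [[-6, 5, -1], [4, 0, 0], 0]
    - [[-9, 8, -2], [6, 0, 0], 0]
    - [[-9.8, 11, -5], [8, 0, 0], 0]
    - [[-9.8, 12, -9], [10, 0, 0], 0]
    - [[-9.8, 13, -13], [13, 0, 0], 0]
    - [[-9.8, 13.5, -16.5], [15, 0, 0], 0]
    - [[-9.8, 14, -20], [17, 0, 0], 0]
    - [[-9.8, 14, -23.5], [19, 0, 0], 0]
    - [[-9.8, 14, -26], [21, 0, 0], 0]

```text
t: 39.97
tool_pos: [0.3789, 0.0999, 0.1489]
tool_rot: [-1.077, 1.284, 1.07]
contact_force: [-0.3, 0.6, 0.7]
opening: 0.0121
```

Run:
```python
from h import *
np.set_printoptions(precision=4,suppress=True)
o=ctrl.get_obs();print(o['tool_pos'],o['opening'])
for p in[(.40,.001,.15),(.40,.001,.0895)]: print(rel(p,down(-.20,True)))
```

```text
[0.3789 0.0999 0.1489] 0.012087650808610925
(array([-0.1 , -3.87, -9.34]), array([1. , 0.1, 0.4]))
(array([ 5.95, -3.83, -9.36]), array([1. , 0.1, 0.4]))
```

Emit:
step_arm:
  moves:
    - [[0, -1, -3], [1, 0, 0.2], 0]
    - [[0, -2, -6], [1, 0.1, 0.4], 0]
    - [[0, -3.8, -9.4], [1, 0.1, 0.4], 0]
    - [[2, -3.8, -9.4], [1, 0.1, 0.4], 0]
    - [[4, -3.8, -9.4], [1, 0.1, 0.4], 0]
    - [[6, -3.8, -9.4], [1, 0.1, 0.4], 0]
    - [[6, -3.8, -9.4], [1, 0.1, 0.4], 0]
    - [[6, -3.8, -9.4], [1, 0.1, 0.4], 0]
    - [[6, -3.8, -9.4], [1, 0.1, 0.4], 0]
    - [[6, -3.8, -9.4], [1, 0.1, 0.4], 0]

```text
t: 40.8
tool_pos: [0.4007, 0.0006, 0.0906]
tool_rot: [-1.063, 1.295, 1.06]
contact_force: [-0.4, -0.7, -0.5]
opening: 0.0118
```

```bash
python3 st.py .155 -.021
python3 - <<'E'
from al import *
S=[cam('scene') for _ in range(4)];s=S[-1];im=np.mean([x['pixels'].astype(float) for x in S],0)
t=cam('top')
o=ctrl.get_obs();T=R.from_rotvec(o['tool_rot']).as_matrix();tp=o['tool_pos']
for c0,g,n in((s,im.min(2),'s'),(t,t['pixels'].min(2),'t')):
  for a in (.05,.10,.14,.15,.155,.16):
    c=proj(c0,tp+T@[-.021,-a,0]);off=np.arange(-7,7.1,1)
    k=(off,0*off) if n=='t' else (0*off,off)
    print(n,a,c.round(1),cv2.remap(g.astype(np.float32),(c[0]+k[0]).astype(np.float32)[None],(c[1]+k[1]).astype(np.float32)[None],cv2.INTER_LINEAR)[0].astype(int))
E
```

```text
40.9 [0.4007 0.0006 0.0905] F [-0.4466  0.7702 -0.7678] [0.0088 0.0543 0.017 ] 0.011833972680932848 pitch 0.002345108413655317 head -0.1986514816639955
nose depth,left,up mm -60.041365033129 -1.9274992409193792 1.353243464807849
s 0.05 [273.6 265.7] [ 70  69  73 117 189 217 202 174 145 122 107  96  81  80  79]
s 0.1 [295.7 259.2] [197 196 194 189 201 224 215 183 150 123 105  98  91  89  88]
s 0.14 [312.6 254.3] [195 193 194 193 197 224 220 191 157 126 107 118 172 192 194]
s 0.15 [316.7 253.1] [192 192 177 161 192 225 223 192 159 128 105 103 182 188 182]
s 0.155 [318.8 252.5] [196 195 195 191 182 189 205 191 159 127 106 124 168 190 186]
s 0.16 [320.8 251.9] [158 188 195 196 189 177 173 183 190 177 179 187 193 193 192]
t 0.05 [335.2 307.5] [ 93  91 105 171 230 241 242 239 219 167 111  98 107 107 109]
t 0.1 [339.2 287.2] [103 102 114 172 224 239 242 240 222 175 129 109 104 104 100]
t 0.14 [342.4 271. ] [107 113 132 173 218 238 243 240 220 174 131 120 112 102 108]
t 0.15 [343.2 267. ] [109 105 112 171 225 241 246 247 222 161 120 116 110 112 115]
t 0.155 [343.6 264.9] [113 113 116 127 135 133 124 111 111 114 113 103 101 109 110]
t 0.16 [344.  262.9] [105 104 104  99 107  99 105 105 109 118 117 109 111 108 109]
```

Emit:
step_arm:
  moves:
    - [[0.08, -1, 0], [0.1, 0, 0.13], 0]
    - [[0.08, -2, 0], [0.1, 0, 0.13], 0]
    - [[0.08, -3, 0], [0.1, 0, 0.13], 0]
    - [[0.08, -4, 0], [0.1, 0, 0.13], 0]
    - [[0.08, -5, 0], [0.1, 0, 0.13], 0]
    - [[0.08, -6, 0], [0.1, 0, 0.13], 0]
    - [[0.08, -7, 0], [0.1, 0, 0.13], 0]
    - [[0.08, -8.2, 0], [0.1, 0, 0.13], 0]
    - [[0.08, -8.7, 0], [0.1, 0, 0.13], 0]
    - [[0.08, -8.7, 0], [0.1, 0, 0.13], 0]

```text
t: 41.98
tool_pos: [0.4859, -0.0168, 0.0888]
tool_rot: [-1.059, 1.298, 1.061]
contact_force: [-0.1, 0.1, -0.3]
opening: 0.0124
```

```bash
python3 st.py .155 -.0203
```

```text
42.0833 [ 0.4848 -0.0165  0.0885] F [-0.1465  0.1263 -1.6509] [ 0.048   0.0393 -0.0347] 0.01183062224178262 pitch -0.002720114290760134 head -0.20067735714767312
nose depth,left,up mm 25.913314128334157 -2.263580110722279 -2.1629423444203684
```

Emit:
step_arm:
  moves:
    - [[-0.16, 0, 0], [0, 0, -0.15], 0]
    - [[-0.16, 0, 0], [0, 0, -0.15], 0]
    - [[-0.16, 0, 0.02], [0, 0, -0.15], 0]
    - [[-0.16, -0.3, 0.02], [0, 0, -0.15], 0]
    - [[-0.16, -0.6, 0.02], [0, 0, -0.15], 0]
    - [[-0.16, -0.9, 0.02], [0, 0, -0.15], 0]
    - [[-0.16, -1.2, 0.02], [0, 0, -0.15], 0]
    - [[-0.16, -1.6, 0.02], [0, 0, -0.15], 0]
    - [[-0.16, -1.6, 0.02], [0, 0, -0.15], 0]
    - [[-0.16, -1.6, 0.02], [0, 0, -0.15], 0]

```text
t: 42.92
tool_pos: [0.5009, -0.0195, 0.09]
tool_rot: [-1.06, 1.297, 1.06]
contact_force: [-0.1, 0.1, 0.3]
opening: 0.0121
```

```bash
python3 st.py .155 -.0203
```

```text
43.0167 [ 0.5006 -0.0195  0.09  ] F [ 0.0009  0.1395 -0.2818] [-0.0292 -0.0369  0.0254] 0.011802959804207667 pitch -0.00011012986755587484 head -0.20066776743497883
nose depth,left,up mm 41.935314156612456 -2.08506447637182 -0.25086910355022474
```

Through ring 3 at 42 mm with no force. I'll push on towards ring 4 at 54 mm.

Emit:
step_arm:
  moves:
    - [[0, -0.2, 0], [0, 0, 0], 0]
    - [[0, -0.4, 0], [0, 0, 0], 0]
    - [[0, -0.6, 0], [0, 0, 0], 0]
    - [[0, -0.8, 0], [0, 0, 0], 0]
    - [[0, -1.0, 0], [0, 0, 0], 0]
    - [[0, -1.2, 0], [0, 0, 0], 0]
    - [[0, -1.4, 0], [0, 0, 0], 0]
    - [[0, -1.5, 0], [0, 0, 0], 0]
    - [[0, -1.5, 0], [0, 0, 0], 0]
    - [[0, -1.5, 0], [0, 0, 0], 0]

```text
t: 43.85
tool_pos: [0.514, -0.0222, 0.0892]
tool_rot: [-1.058, 1.3, 1.063]
contact_force: [-5.1, 1.5, 0.6]
opening: 0.0123
```

```bash
python3 st.py .155 -.0203
```

```text
43.95 [ 0.514  -0.0222  0.0893] F [-4.1391  0.8626  1.1904] [ 0.1684  0.7874 -0.0303] 0.012038258329529558 pitch -0.0034127985619354373 head -0.20068754545516138
nose depth,left,up mm 55.69795432214188 -2.1003003482374885 -1.4608525389909754
```

Stopped at 54–56 mm, so ring 4 (16 mm, which matches the jaw opening), and rod c goes to station 3.

Emit:
step_arm:
  moves:
    - [[0, -0.2, 0], [0, 0, 0], 0]
    - [[0, -0.2, 0], [0, 0, 0], 0]
    - [[0, 1, 0], [0, 0, 0], 0]
    - [[0, 3, 0], [0, 0, 0], 0]
    - [[0, 5.5, 0], [0, 0, 0], 0]
    - [[0, 8, 0], [0, 0, 0], 0]
    - [[0, 10.5, 0], [0, 0, 0], 0]
    - [[0, 11, 0], [0, 0, 0], 0]
    - [[-2, 11, 0], [0, 0, 0], 0]
    - [[-5, 11, 0], [0, 0, 0], 0]

```text
t: 44.78
tool_pos: [0.4042, 0.0001, 0.1371]
tool_rot: [-1.056, 1.303, 1.066]
contact_force: [-0.0, 0.8, 0.8]
opening: 0.0124
```

Run:
```python
from h import *
np.set_printoptions(precision=4,suppress=True)
t=cam('top');o=ctrl.get_obs();print(o['tool_pos'],o['opening'])
c=np.array([.5227,-.3129]);u=np.array([np.cos(-.104),np.sin(-.104)]);g=c-.066*u+[0,-.001]
print(g)
for p in[(*g,.17),(*g,.085)]: print(rel(p,down(-.104,True)))
```

```text
[ 0.4096 -0.0009  0.1462] 0.011956419884331779
[ 0.4571 -0.307 ]
(array([ -2.33, -10.77, -29.05]), array([-5.5,  0. ,  0.3]))
(array([  6.17, -10.72, -29.06]), array([-5.5,  0. ,  0.3]))
```

Emit:
step_arm:
  moves:
    - [[-2.5, -0.5, -2], [0, 0, 0], 0]
    - [[-3.5, -1, -5.5], [0, 0, 0], 0]
    - [[-3.5, -2, -9], [-1, 0, 0], 0]
    - [[-3.5, -3.5, -12.5], [-2, 0, 0], 0]
    - [[-3.5, -5, -16], [-3, 0, 0], 0]
    - [[-3, -6.5, -19.5], [-4, 0, 0], 0]
    - [[-3, -8, -23], [-5, 0, 0.3], 0]
    - [[-2.5, -9.5, -26.5], [-5.5, 0, 0.3], 0]
    - [[-2, -10.7, -29], [-5.5, 0, 0.3], 0]
    - [[-1, -10.7, -29], [-5.5, 0, 0.3], 0]

```text
t: 45.67
tool_pos: [0.4584, -0.3124, 0.1581]
tool_rot: [-1.135, 1.259, 1.123]
contact_force: [-1.3, -1.0, 0.5]
opening: 0.0119
```

Emit:
step_arm:
  moves:
    - [[0, 0, 0], [0, 0, 0], 0]
    - [[1, 0, 0], [0, 0, 0], 0]
    - [[2.5, 0, 0], [0, 0, 0], 0]
    - [[4, 0, 0], [0, 0, 0], 0]
    - [[5.5, 0, 0], [0, 0, 0], 0]
    - [[6.5, 0, 0], [0, 0, 0], 0]
    - [[7, 0, 0], [0, 0, 0], 0]
    - [[7, 0, 0], [0, 0, 0], 0]
    - [[7, 0, 0], [0, 0, 0], 0]
    - [[7, 0, 0], [0, 0, 0], 0]

```text
t: 46.5
tool_pos: [0.4595, -0.3131, 0.0893]
tool_rot: [-1.136, 1.258, 1.121]
contact_force: [-0.7, 0.5, -0.2]
opening: 0.0122
```

Run:
```python
from al import *
t=cam('top');t=cam('top');o=ctrl.get_obs();T=R.from_rotvec(o['tool_rot']).as_matrix();tp=o['tool_pos'];print(tp,o['opening'],o['contact_force'])
for a in(.11,.14):
    P=tp+T@[-.0203,-a,0];px=proj(t,P);off=np.arange(-7,8.)
    print(a,px.round(1),cv2.remap(t['pixels'].min(2).astype(np.float32),(px[0]+off).astype(np.float32)[None],np.full((1,15),px[1],np.float32),cv2.INTER_LINEAR)[0].astype(int))
print('mid',tp+T@[-.0203,-.0655,0])
print(rel((.4571,-.307,.066),down(-.104,True)))
```

```text
[ 0.4594 -0.3133  0.0893] 0.01208453437894321 [0.4793 0.2704 0.2823]
0.11 [465.4 258. ] [123 120 128 170 215 237 245 245 230 181 129 119 125 125 126]
0.14 [466.5 245.8] [131 131 143 177 214 238 246 247 232 179 131 120 120 123 129]
mid [ 0.5244 -0.3203  0.1101]
(array([2.33, 0.31, 0.61]), array([-0.3, -0.3,  0.4]))
```

Emit:
step_arm:
  moves:
    - [[0, 0.2, 0.3], [-0.3, -0.3, 0.4], 0]
    - [[0, 0.2, 0.5], [-0.3, -0.3, 0.4], 0]
    - [[0.5, 0.2, 0.5], [-0.3, -0.3, 0.4], 0]
    - [[1, 0.2, 0.5], [-0.3, -0.3, 0.4], 0]
    - [[1.5, 0.2, 0.5], [-0.3, -0.3, 0.4], 0]
    - [[2, 0.2, 0.5], [-0.3, -0.3, 0.4], 0]
    - [[2.3, 0.2, 0.5], [-0.3, -0.3, 0.4], 0]
    - [[2.3, 0.2, 0.5], [-0.3, -0.3, 0.4], 0]
    - [[2.3, 0.2, 0.5], [-0.3, -0.3, 0.4], 0]
    - [[2.3, 0.2, 0.5], [-0.3, -0.3, 0.4], 0]

```text
t: 47.43
tool_pos: [0.4579, -0.3078, 0.067]
tool_rot: [-1.132, 1.257, 1.134]
contact_force: [-3.3, 3.6, 7.4]
opening: 0.012
```

Run:
```python
from h import *
np.set_printoptions(precision=4,suppress=True)
t=cam('top');o=ctrl.get_obs();print(o['tool_pos'],o['opening'],o['contact_force'],o['wrist_torque'])
```

```text
[ 0.4579 -0.3078  0.0669] 0.011884293786228649 [-3.3332  3.8905  6.6999] [0.6175 0.418  0.1239]
```

Emit:
step_arm:
  moves:
    - [[0.03, 0, 0.1], [0, 0, 0], 0]
    - [[0.05, 0, 0.1], [0, 0, 0], 0]
    - [[0.05, 0, 0.1], [0, 0, 0], 0]
    - [[0.05, 0, 0.1], [0, 0, 0], 0.15]
    - [[0.05, 0, 0.1], [0, 0, 0], 0.25]
    - [[0.05, 0, 0.1], [0, 0, 0], 0.35]
    - [[0.05, 0, 0.1], [0, 0, 0], 0.35]
    - [[-1, 0, 0.1], [0, 0, 0], 0.35]
    - [[-3, 0, 0.1], [0, 0, 0], 0.35]
    - [[-6, 0, 0.1], [0, 0, 0], 0.35]

```text
t: 48.32
tool_pos: [0.4562, -0.3053, 0.1247]
tool_rot: [-1.126, 1.258, 1.14]
contact_force: [0.5, -0.0, -0.4]
opening: 0.0295
```

```bash
python3 rs.py
python3 - <<'E'
from h import *
np.set_printoptions(precision=4,suppress=True)
t=cam('top');s=cam('scene');o=ctrl.get_obs();print(o['tool_pos'],o['opening'])
a=t['pixels'][210:330,390:510];b=s['pixels'][260:400,330:510]
cv2.imwrite('pics/p13.png',np.hstack([cv2.resize(a,(400,400)),cv2.resize(b,(400,400))]))
for p in[(.443,-.3588,.12),(.443,-.3588,.0605)]: print(rel(p,down(-.104,True)))
E
```

```text
a4 (np.float64(0.02000000000000013), np.float64(0.12000000000000022), np.float64(0.07000000000000017))
b1 (np.float64(-0.09699999999999998), np.float64(0.0970000000000002), np.float64(1.1102230246251565e-16))
c2 (np.float64(-0.03399999999999992), np.float64(0.026000000000000134), np.float64(-0.0039999999999998925))
c3 (np.float64(-0.04699999999999993), np.float64(0.08800000000000019), np.float64(0.02050000000000013))
[ 0.4599 -0.3085  0.1309] 0.029400046909152325
(array([ 1.1 ,  1.16, -5.18]), array([ 0. , -0.2,  0.2]))
(array([ 7.05,  1.19, -5.16]), array([ 0. , -0.2,  0.2]))
```

View pics/p13.png

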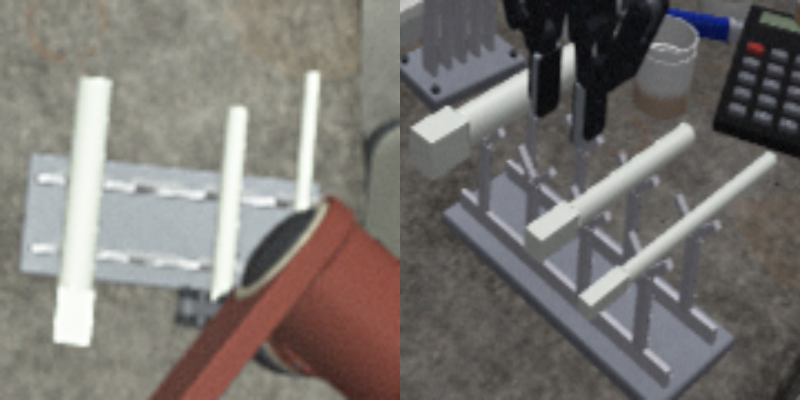

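Rod c is seated in station 3 and centred. Now to re-centre rod a, 13 mm towards the robot.

Emit:
step_arm:
  moves:
    - [[0, 0.5, -2], [0, 0, 0], 0.35]
    - [[0, 1, -4], [0, -0.2, 0.2], 0.35]
    - [[0.5, 1.1, -5.2], [0, -0.2, 0.2], 0.35]
    - [[1, 1.1, -5.2], [0, -0.2, 0.2], 0.35]
    - [[3, 1.1, -5.2], [0, -0.2, 0.2], 0.35]
    - [[5, 1.1, -5.2], [0, -0.2, 0.2], 0.35]
    - [[6.5, 1.1, -5.2], [0, -0.2, 0.2], 0.35]
    - [[7, 1.1, -5.2], [0, -0.2, 0.2], 0.35]
    - [[7, 1.1, -5.2], [0, -0.2, 0.2], 0.35]
    - [[7, 1.1, -5.2], [0, -0.2, 0.2], 0.35]

```text
t: 49.3
tool_pos: [0.4439, -0.3588, 0.0607]
tool_rot: [-1.132, 1.255, 1.133]
contact_force: [0.3, -0.1, 0.6]
opening: 0.0299
```

Run:
```python
from h import *
np.set_printoptions(precision=4,suppress=True)
t=cam('top');s=cam('scene');o=ctrl.get_obs();print(o['tool_pos'],o['opening'],o['contact_force'])
print(rel((.443,-.3588,.0605),down(-.104,True)))
w=cam('wrist');cv2.imwrite('pics/p14.png',w['pixels'][150:390,160:480])
```

```text
[ 0.4446 -0.3597  0.0622] 0.02974863841928607 [ 0.0195 -0.0649 -0.2011]
(array([0.17, 0.17, 0.07]), array([ 0.1, -0.1,  0.1]))
```

View pics/p14.png

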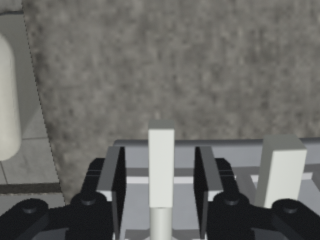

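The square end sits centred between the jaws. I'll close, lift 8 mm and shift it back 13 mm.

Emit:
step_arm:
  moves:
    - [[0.15, 0.1, 0.05], [0, 0, 0], 0.25]
    - [[0.15, 0.1, 0.05], [0, 0, 0], 0.1]
    - [[0.15, 0.1, 0.05], [0, 0, 0], 0]
    - [[0.15, 0.1, 0.05], [0, 0, 0], 0]
    - [[0.15, 0.1, 0.05], [0, 0, 0], 0]
    - [[0.15, 0.1, 0.05], [0, 0, 0], 0]
    - [[-0.3, 0.1, 0.05], [0, 0, 0], 0]
    - [[-0.8, 0.5, 0.05], [0, 0, 0], 0]
    - [[-0.8, 1.2, 0.05], [0, 0, 0], 0]
    - [[-0.8, 1.4, 0.05], [0, 0, 0], 0]

```text
t: 50.28
tool_pos: [0.4298, -0.3579, 0.0705]
tool_rot: [-1.135, 1.256, 1.131]
contact_force: [0.2, -0.4, -0.1]
opening: 0.0063
```

```bash
python3 - <<'E'
from h import *
np.set_printoptions(precision=4,suppress=True)
t=cam('top');t=cam('top');o=ctrl.get_obs();print(o['tool_pos'],o['opening'],o['contact_force'])
print(rel((.4305,-.3588,.0605),down(-.104,True)))
E
python3 rs.py
```

```text
[ 0.4299 -0.3577  0.0701] 0.006494135526281487 [ 0.0922 -0.3406 -0.1752]
(array([ 0.96, -0.07, -0.1 ]), array([ 0. , -0.1,  0.1]))
a4 (np.float64(-0.06899999999999995), np.float64(0.1070000000000002), np.float64(0.019000000000000128))
b1 (np.float64(-0.09699999999999998), np.float64(0.0970000000000002), np.float64(1.1102230246251565e-16))
c2 (np.float64(-0.03399999999999992), np.float64(0.026000000000000134), np.float64(-0.0039999999999998925))
c3 (np.float64(-0.08799999999999997), np.float64(0.08800000000000019), np.float64(1.1102230246251565e-16))
```

Rod a's nose now reads +107 mm (ideal 107.5), and b and c are centred to the millimetre. I'll lower, release and retreat.

Emit:
step_arm:
  moves:
    - [[0.3, 0, 0], [0, 0, 0], 0]
    - [[0.6, 0, 0], [0, 0, 0], 0]
    - [[0.9, 0, 0], [0, 0, 0], 0]
    - [[1.05, 0, 0], [0, 0, 0], 0]
    - [[1.05, 0, 0], [0, 0, 0], 0]
    - [[1.05, 0, 0], [0, 0, 0], 0]
    - [[1.05, 0, 0], [0, 0, 0], 0.15]
    - [[1.05, 0, 0], [0, 0, 0], 0.25]
    - [[1.05, 0, 0], [0, 0, 0], 0.35]
    - [[1.05, 0, 0], [0, 0, 0], 0.35]

```text
t: 51.27
tool_pos: [0.4302, -0.3575, 0.0592]
tool_rot: [-1.134, 1.255, 1.131]
contact_force: [1.2, -0.7, 0.4]
opening: 0.0297
```

Emit:
step_arm:
  moves:
    - [[-1, 0, 0], [0, 0, 0], 0.35]
    - [[-3, 0, 0], [0, 0, 0], 0.35]
    - [[-6, 0, 0], [0, 0, 0], 0.35]
    - [[-9, 0, 0], [0, 0, 0], 0.35]
    - [[-11, 0, 3], [0, 0, 0], 0.35]
    - [[-11, 0, 7], [0, 0, 0], 0.35]
    - [[-11, 0, 11], [0, 0, 0], 0.35]
    - [[-11, 0, 15], [0, 0, 0], 0.35]
    - [[-11, 0, 19], [0, 0, 0], 0.35]
    - [[-11, 0, 23], [0, 0, 0], 0.35]

```text
t: 52.1
tool_pos: [0.4538, -0.127, 0.17]
tool_rot: [-1.135, 1.255, 1.129]
contact_force: [1.0, 0.5, -0.8]
opening: 0.0295
```

Emit:
step_arm:
  moves:
    - [[0, 0, 4], [0, 0, 0], 0.35]
    - [[0, 0, 8], [0, 0, 0], 0.35]
    - [[0, 0, 12], [0, 0, 0], 0.35]
    - [[0, 0, 14], [0, 0, 0], 0.35]
    - [[0, 0, 14], [0, 0, 0], 0.35]
    - [[0, 0, 14], [0, 0, 0], 0.35]
    - [[0, 0, 14], [0, 0, 0], 0.35]
    - [[0, 0, 14], [0, 0, 0], 0.35]
    - [[0, 0, 14], [0, 0, 0], 0.35]
    - [[0, 0, 14], [0, 0, 0], 0.35]

```text
t: 52.93
tool_pos: [0.4683, 0.0113, 0.1699]
tool_rot: [-1.133, 1.256, 1.128]
contact_force: [0.5, -0.7, -0.1]
opening: 0.0298
```

```bash
python3 rs.py
python3 - <<'E'
from h import *
t=cam('top');s=cam('scene');o=ctrl.get_obs();print(o['t'],o['tool_pos'],o['opening'])
a=t['pixels'][210:330,390:510];b=s['pixels'][260:400,330:510]
cv2.imwrite('pics/p15.png',np.hstack([cv2.resize(a,(400,400)),cv2.resize(b,(400,400))]))
E
```

```text
a4 (np.float64(-0.10899999999999999), np.float64(0.1060000000000002), np.float64(-0.0014999999999998903))
b1 (np.float64(-0.09699999999999998), np.float64(0.0970000000000002), np.float64(1.1102230246251565e-16))
c2 (np.float64(-0.03399999999999992), np.float64(0.025000000000000133), np.float64(-0.004499999999999893))
c3 (np.float64(-0.08799999999999997), np.float64(0.08800000000000019), np.float64(1.1102230246251565e-16))
53.0833 [0.46832149 0.01172049 0.16981786] 0.02976784024071378
```

View pics/p15.png

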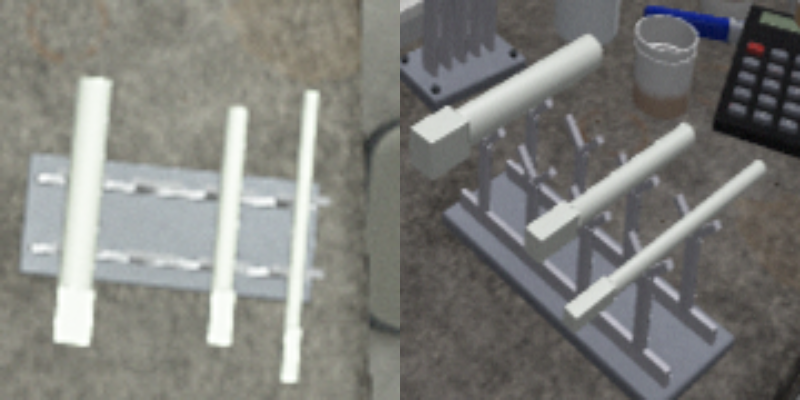

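All three rods lie in both notches of stations 1, 3 and 4, centred within 2 mm, and the gripper is clear. I'm handing in.

```bash
python3 -c "
from station import ctrl
print(ctrl.finish_job())"
```

```text
the job is handed in; nothing more can be done
None
```

All three rods present were sized, longest first, and laid in their stations. The job was handed in at about 53 s of robot time. Rod d was absent.

| Rod | Stopped by | Depth read / ring face (mm) | Station | Off centre over the rails |
|---|---|---|---|---|
| a (215 mm) | ring 5 | 71.5 / 72 | 4 (rightmost) | 1.5 mm |
| b (195 mm) | ring 2 | 17.9 / 18 | 1 (leftmost) | 0 mm |
| c (175 mm) | ring 4 | 55.7 / 54 | 3 | 0 mm |

- **Last check:** the final top and scene pictures show every rod in both of its notches with the gripper clear. The wrist force stayed below 10 N in every reading. The sample cups and the pink look-alike were not approached, though I did not re-check them at the end.
- **Fingertip position:** the reported tool frame did not match the real fingertips, which sit about 17–20 mm above the reported TCP instead of 17 mm beyond it. The first two grasps at rod a therefore closed on nothing, with no harm done.
- **Rod a disturbed:** it was found 13 mm forward in its station while the arm was away. I re-gripped it and set it back; its last reading is the 1.5 mm in the table.
- **Camera disagreement:** the top camera saw the held rods about 2.5 mm to the left of where the tool pose put them, and I corrected for that throughout. A droop measured on rod a was an artefact of a white background. The correction I made for it was undone before the fit.
- **Pictures:** I viewed 17, three over the budget of 14.

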